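Clamp the bread-slicing guide's stop with its lever bolt

TASK

Fix the stop of the bread-slicing guide where it stands: with its lever still standing up, turn the lever bolt on the bridge clockwise (seen from above) until its foot is snug, finger-tight, on the stop's tongue, but do not crank it hard. Then fold the lever all the way over until it lies flat, and let go. Leave the stop where it is and do not disturb the loaf, the jar and the brush.

Things in the scene. Friction and masses are not known exactly. Their poses are not given: they have to be found in the camera images.
- guide: Fixed bread-slicing guide: wooden board 200 (x) x 300 (y) x 20 mm high, with an aluminium bridge over its middle. Origin: centre of the board's underside, on the work surface; the bolt's vertical axis passes through it. The bridge spans 104 mm along x, is 30 mm wide along y; its top at the bolt is 72 mm above the work surface.
- stop: Loose stop, 0.45 kg: a flat steel tongue 40 (x) x 190 (y) x 8 mm that lies on the board under the bridge, between low rails, with an upright wooden face 130 x 14 mm, 42 mm high, at its -y end (102 mm from the origin). Origin: centre of the tongue's underside, under the bolt.
- bolt: Lever bolt in the bridge; right-hand, 4 mm down per rad. Origin: on its axis at the lever's pin, 102 mm above the work surface at first; z up, pin along y. Runs free (0.03 N m) until its foot, a 21 mm rubber disc worn by an unknown amount, meets the tongue 5 to 16 mm down; then torque climbs by 0.5 to 1 N m per rad (jumpy: it sticks). Snug: 0.2 to 0.3 N m. Holds when let go.
- lever (a joint): Angle of the lever on the bolt: 0 = standing straight up (start), 1.57 = folded flat and level towards the bolt's +x. It stays where it is left (friction about 0.12 N m, plus its cam, which presses the foot 1 mm further down as it closes).
- lever_grip (a point): Point in the middle of the lever, 45 mm from the pin: a flat plain steel bar 9 mm thick (along the bolt's x while upright) and 20 mm wide (along y), reaching from 14 to 78 mm from the pin. Site axes: x across the thickness, y along the pin, z out along the lever.
- loaf: Bread loaf, 200 mm long, 76 mm high and wide, beyond the guide's +x side; leave alone. Origin: centre of its underside.
- jam_jar: Jam jar, 64 mm wide, 85 mm high, beyond the guide's +y end; leave alone. Origin: centre of its base.
- crumb_brush: Hand brush lying beyond the guide's -y end; leave alone. Origin: its underside, under its middle.
Not all that is in view belongs to the job. There is more than one size of the stop; the one meant has the size given above.

How it is judged:
By the outcome, as a careful person would: the job done as asked, in the order asked, and still so for the second after the job is handed in, with the robot touching nothing.
It also fails if it takes over 72 s, if anything falls off the work surface, if the arm or the gripper's body presses on something with over 40 N, if the wrist force passes 120 N, or if a joint passes its speed limit or range.

ROBOT

A 7-joint arm with a two-finger parallel gripper is mounted at the origin on the work surface. World frame = base frame: x ahead of the robot, y to its left, z up, the work surface at z = 0. Lengths are in m, angles in rad, forces in N, time in s.
With the tool pointing down it reaches from about 0.4 to 0.85 m from the base axis. Payload 10.4 kg.
Tool frame: the origin (TCP) lies on the centre line of the jaws, within the pads' length; the fingertips stand 11 mm ahead of it and the grasp point (between the pads) lies 8 mm behind it (tip_reach is the distance from the TCP to the fingertips, in m); z points along the fingers, y is the line along which they close (so a half turn about z gives the same grasp; the last joint's range is limited). The gripper opens to 85 mm and grips with 20 to 120 N. Pads are 22 mm wide; open, the fingers measure 114 mm over their backs; the gripper's body (76 mm by 85 mm) begins 54 mm behind the grasp point. The pads swing forward as they close: fully open they stand 13 mm farther back than shut.
Start: joints at [1.108, 0.332, -0.065, 1.46, 0.022, 1.35, -0.088], TCP at [0.266, -0.566, 0.242] pointing down, gripper open.
Joint ranges: [-2.6, 2.6], [-0.5, 2.12], [-1.47, 1.34], [0.16, 2.42], [-1.27, 4.41], [0.06, 2.06], [-2.6, 2.6]. Speed limits (rad/s): [2.22, 2.22, 2.79, 2.79, 3.14, 3.14, 3.14].

INTERFACE

Orientations are given as a unit quaternion [x, y, z, w].
In Python, from workcell import get_obs, camera, hand_in, tip_reach gives the robot as it stands. The module is installed in compiled form; this text tells all that it offers.
- The arm moves only by the tool move_arm, never from a script. Its argument "plan" is a list of rows, each an object with "delta_pos": the shift along the tool's x, y, z in fractions of the full range, 1 being 600 mm, a list of three; "turn": the turn, a rotation vector about the tool's x, y, z in shares of 180 degrees (1.0 is 180 degrees), a list of three; "fingers": the closure, from 0 (fully open) to 1 (shut). A call has 1 to 12 rows; each row is the pose to reach, as a shift and turn from the pose commanded when the call began, along the tool's axes at that moment; what a row does not reach only later rows make up. A row lasts 1/8 s, in which the tool goes at most 62.5 mm and 10.7 degrees, less where a joint would pass 70% of its speed; a pose out of reach is approached as far as the arm can. A shift or turn number past 1, either way, is cut back to 1. A call with a gripper value outside its range is refused whole. The fingers move at their own pace and stop on an object; "force" is the grip in N (left out, the last holds). Time passes only in rows, so rows that repeat a pose let the fingers close. It gives the time, the measured TCP pose, the force, the opening and the grip force at its end, in the units of the state.
- get_obs(): the state, without advancing time (a new reading comes with each control period).
- camera(name): name is "scene" or "top" or "wrist"; returns a dict with "color" (384x512x3 uint8, red, green, blue), "range_z" (384x512 float32, m along the optical axis (not along the pixel's ray), 0 where there is no reading), "fx", "fy", "cx", "cy" (pixels), "R" (3x3) and "t" (3): a world point X has camera coordinates R X + t; the wrist camera has in their place "tool_from_camera" (4x4, takes a point from camera to tool coordinates, whose origin is the TCP and whose axes are the flange's). Camera axes: x right, y down, z forward; pixel columns grow to the right and rows downward; lengths in m; the calibration is good to about 2 mm. A picture is of the moment at which its call begins: read the wrist's pose just before it.
- hand_in(): hands the job in; it is judged then, once.
The state is a dict: "clock": time; "joint_pos": joint angles; "joint_velocities": joint speeds; "tau": joint torques, N m; "position": TCP position; "ee_rot": TCP orientation; "ft_force": force on the tool from outside, world axes, zero at the start; "torque": the same for the moment, N m; "grip_width": opening from 0.0 (shut) to 1.0 (fully open); "grasp_force": force on a finger pad.
Only numpy, scipy, OpenCV 4.12 (cv2) and the standard library are available. Lean on these libraries where they do the work, as an engineer would, in place of code of your own. Each camera call takes 0.05 s, during which the arm holds its last target. There are 200 camera calls.

## Working session

There is one attempt and no reset: what is moved stays moved. The work goes in short steps, Python scripts to look and compute and a tool call to move; the robot and the scene stay as the last step left them, time stands still between calls to the robot, and variables do not carry over. Pictures are saved under pics/ and viewed, at most 10 in all, crops included, and the job is handed in when it is done.

Besides the shell and the picture viewer there is one more tool, called after "Call:" in YAML: its name, and indented under it one key for each argument. move_arm: Moves the arm, as the interface text tells. Its arguments: {"type":"object","properties":{"plan":{"type":"array","items":{"type":"object","properties":{"delta_pos":{"type":"array","items":{"type":"number"}},"turn":{"type":"array","items":{"type":"number"}},"fingers":{"type":"number"}}}},"force":{"type":"number"}},"required":["plan"]}

```bash
mkdir -p pics; cat > h.py <<'E'
import numpy as np, cv2
from workcell import get_obs, camera, hand_in, tip_reach
from scipy.spatial.transform import Rotation as Rn
def cloud(c):
    z=c["range_z"]; v,u=np.indices(z.shape)
    P=np.stack([(u-c["cx"])/c["fx"]*z,(v-c["cy"])/c["fy"]*z,z],-1)
    return (P-c["t"])@c["R"]   # R^T(P-t)
def save(c,n,crop=None,s=1):
    im=cv2.cvtColor(c["color"],cv2.COLOR_RGB2BGR)
    if crop: a,b,d,e=crop; im=im[a:b,d:e]
    cv2.imwrite("pics/"+n,cv2.resize(im,None,fx=s,fy=s))
E
python3 - <<'E'
from h import *
o=get_obs(); print({k:np.round(v,3) for k,v in o.items()}, tip_reach)
a=camera("top");b=camera("scene")
np.savez("top.npz",**a);np.savez("scene.npz",**b)
im=np.vstack([a["color"],b["color"]]); 
save(a,"top.png",s=1.5);save(b,"scene.png",s=1.5)
E
```

```text
{'clock': np.float64(0.0), 'joint_pos': array([ 1.108,  0.333, -0.065,  1.461,  0.022,  1.35 , -0.089]), 'joint_velocities': array([ 0.   ,  0.002, -0.001,  0.001, -0.   ,  0.002, -0.002]), 'tau': array([-1.0000e-03, -6.2544e+01,  4.9000e-02, -3.9160e+01,  1.6000e-02,
        1.0000e-02, -0.0000e+00]), 'position': array([ 0.266, -0.565,  0.241]), 'ee_rot': array([ 0.976,  0.218, -0.   , -0.001]), 'ft_force': array([0.465, 0.154, 0.176]), 'torque': array([ 0.011, -0.   ,  0.015]), 'grasp_force': np.float64(0.0), 'grip_width': np.float64(0.998)} 0.011
```

View pics/top.png

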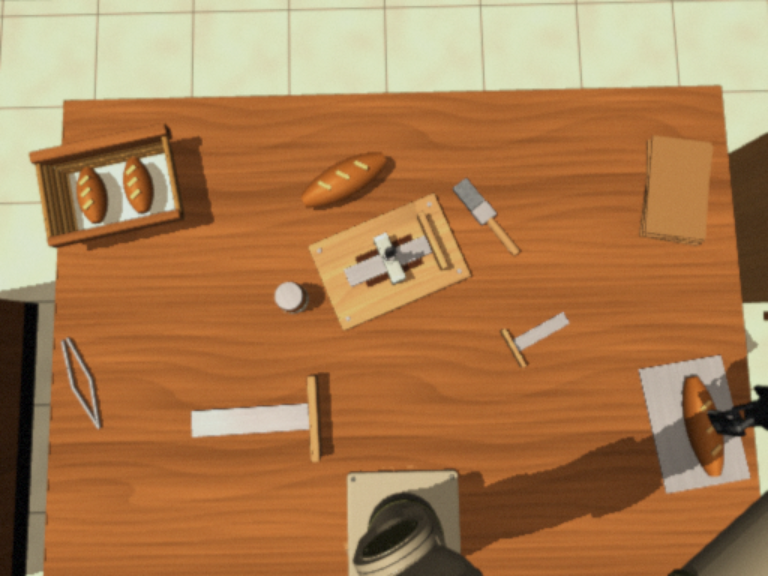

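View pics/scene.png

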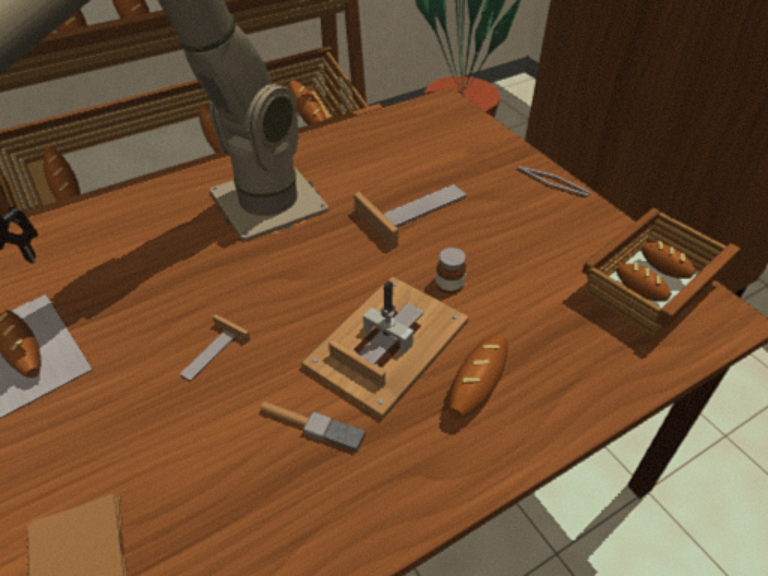

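```bash
python3 - <<'E'
from h import *
for n in("top","scene"):
    c=dict(np.load(n+".npz")); P=cloud(c)
    m=lambda p:(P[...,0]>.3)&(P[...,0]<.75)&(P[...,1]>-.2)&(P[...,1]<.2)&p
    z=P[...,2]
    Q=P[m(z>.125)&(z<.2).astype(bool)]; print(n,"lever",len(Q),Q.mean(0).round(4),Q[:,2].max(), "cov",np.linalg.eigh(np.cov(Q[:,:2].T))[0]**.5)
    for lo in(.085,.105,.12,.14,.16):
        q=P[m((z>lo)&(z<lo+.02))]; q=q[(abs(q[:,0]-Q[:,0].mean())<.06)&(abs(q[:,1]-Q[:,1].mean())<.06)]
        if len(q): print(lo,len(q),q.mean(0).round(4),np.ptp(q,axis=0).round(3))
    # board corners: z in 14..26mm
    b=m((z>.013)&(z<.027)).astype(np.uint8); nl,L,s,_=cv2.connectedComponentsWithStats(b); k=1+s[1:,4].argmax()
    B=P[L==k]; r=cv2.minAreaRect((B[:,:2]*1000).astype(np.float32)); print("board",len(B),r)
    q=P[m((z>.062)&(z<.08))]; r=cv2.minAreaRect((q[:,:2]*1000).astype(np.float32)); print("bridge",len(q),q.mean(0).round(4),r)
c=dict(np.load("top.npz"));save(c,"topc.png",(120,225,195,325),6)
E
```

```text
top lever 42 [0.5578 0.0146 0.1656] 0.18191534862205572 cov [0.00299914 0.00611017]
0.085 16 [0.5543 0.0114 0.0998] [0.016 0.024 0.006]
0.105 19 [0.5565 0.0165 0.1113] [0.018 0.028 0.019]
0.12 7 [0.5556 0.0137 0.1316] [0.007 0.018 0.015]
0.14 7 [0.5554 0.0141 0.1514] [0.007 0.018 0.013]
0.16 24 [0.5588 0.0144 0.1747] [0.014 0.017 0.017]
board 4384 ((560.178955078125, 14.265533447265625), (200.56248474121094, 299.9866638183594), 21.7725772857666)
bridge 845 [0.6581 0.0664 0.069 ] ((627.9976196289062, 73.91297149658203), (262.55755615234375, 312.7993469238281), 12.057384490966797)
scene lever 90 [0.5631 0.0144 0.1561] 0.18276023522761808 cov [0.0026043  0.00583332]
0.085 35 [0.5655 0.0167 0.0988] [0.016 0.03  0.019]
0.105 44 [0.5637 0.0138 0.1136] [0.014 0.029 0.02 ]
0.12 28 [0.5636 0.0138 0.1305] [0.008 0.019 0.019]
0.14 27 [0.5639 0.0138 0.1497] [0.008 0.018 0.019]
0.16 38 [0.5622 0.0147 0.1707] [0.013 0.018 0.019]
board 3782 ((559.9490356445312, 17.25054931640625), (201.94894409179688, 304.5639953613281), 22.18834686279297)
bridge 803 [0.6527 0.0667 0.0691] ((628.6062622070312, 70.11763763427734), (260.85357666015625, 309.7015686035156), 10.05851936340332)
```

View pics/topc.png

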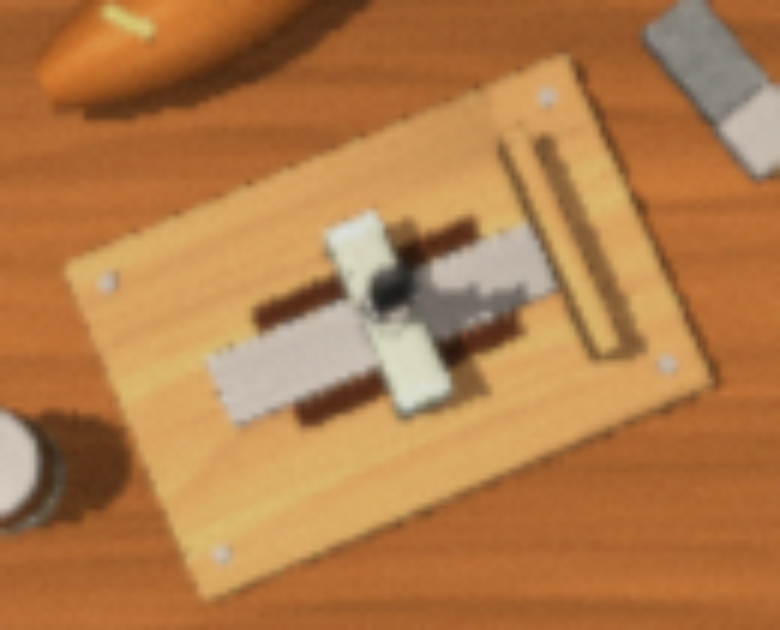

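```bash
cat >> h.py <<'E'
def delta(target):
    o=get_obs(); R=Rn.from_quat(o["ee_rot"]); return R.inv().apply(np.array(target)-o["position"]).round(4)
E
python3 - <<'E'
from h import *
c=camera("wrist"); print(c["tool_from_camera"].round(3),c["fx"],c["cx"],c["cy"]); print(delta([.559,.0145,.30]))
E
```

```text
[[ 0.001 -0.952 -0.307  0.08 ]
 [ 1.     0.001  0.     0.001]
 [-0.    -0.307  0.952 -0.132]
 [ 0.     0.     0.     1.   ]] 273.19148999698194 254.8954460283892 194.50744991173224
[ 0.512  -0.3999 -0.0579]
```

The manual's scale: shifts go in shares of 600 mm and turns go in shares of 180 degrees. Converting my numbers, 0.512 m / 0.6 = 0.8533, -0.4 m / 0.6 = -0.6667.

Call:
move_arm:
  plan:
    - {"delta_pos":[0,0,-0.0967],"turn":[0,0,0],"fingers":0}
    - {"delta_pos":[0.8533,-0.6667,-0.0967],"turn":[0,0,0],"fingers":0}
    - {"delta_pos":[0.8533,-0.6667,-0.0967],"turn":[0,0,0],"fingers":0}
    - {"delta_pos":[0.8533,-0.6667,-0.0967],"turn":[0,0,0],"fingers":0}
    - {"delta_pos":[0.8533,-0.6667,-0.0967],"turn":[0,0,0],"fingers":0}
    - {"delta_pos":[0.8533,-0.6667,-0.0967],"turn":[0,0,0],"fingers":0}
    - {"delta_pos":[0.8533,-0.6667,-0.0967],"turn":[0,0,0],"fingers":0}
    - {"delta_pos":[0.8533,-0.6667,-0.0967],"turn":[0,0,0],"fingers":0}
    - {"delta_pos":[0.8533,-0.6667,-0.0967],"turn":[0,0,0],"fingers":0}
    - {"delta_pos":[0.8533,-0.6667,-0.0967],"turn":[0,0,0],"fingers":0}
    - {"delta_pos":[0.8533,-0.6667,-0.0967],"turn":[0,0,0],"fingers":0}
    - {"delta_pos":[0.8533,-0.6667,-0.0967],"turn":[0,0,0],"fingers":0}

```text
clock: 1.65
position: [0.5596, 0.0187, 0.3]
ee_rot: [0.975, 0.22, 0.0, -0.001]
ft_force: [-0.2, 0.1, 0.1]
grip_width: 0.996
grasp_force: 0.0
```

```bash
cat >> h.py <<'E'
def wcloud(c,o):
    z=c["range_z"]; v,u=np.indices(z.shape); T=c["tool_from_camera"]
    P=np.stack([(u-c["cx"])/c["fx"]*z,(v-c["cy"])/c["fy"]*z,z],-1)
    P=P@T[:3,:3].T+T[:3,3]
    return P@Rn.from_quat(o["ee_rot"]).as_matrix().T+o["position"]
E
python3 - <<'E'
from h import *
o=get_obs(); c=camera("wrist"); P=wcloud(c,o); save(c,"w1.png",s=1.5)
print(o["clock"],o["position"].round(4),o["ee_rot"].round(4),o["joint_pos"].round(3))
z=P[...,2]; near=np.hypot(P[...,0]-.56,P[...,1]-.0145)<.05
for lo,hi in((.17,.19),(.14,.17),(.12,.14),(.095,.115)):
    q=P[near&(z>lo)&(z<hi)]
    if len(q)>5: print(lo,len(q),q.mean(0).round(4),cv2.minAreaRect((q[:,:2]*1000).astype(np.float32)))
E
```

```text
1.65 [0.5596 0.0187 0.3   ] [ 9.754e-01  2.205e-01  0.000e+00 -8.000e-04] [ 0.392  0.213 -0.59   1.521  0.117  1.444 -1.328]
0.17 213 [0.5615 0.0173 0.1775] ((560.6897583007812, 16.764484405517578), (9.29319953918457, 19.30524444580078), 22.133710861206055)
0.14 140 [0.5645 0.0188 0.1558] ((564.0142822265625, 18.341293334960938), (2.2410035133361816, 19.855091094970703), 21.341833114624023)
0.12 73 [0.5645 0.0188 0.1303] ((564.3574829101562, 18.387256622314453), (1.6407636404037476, 19.388700485229492), 20.37788200378418)
0.095 203 [0.5651 0.0194 0.1053] ((562.5659790039062, 18.04092025756836), (18.95124053955078, 29.615123748779297), 26.61630630493164)
```

View pics/w1.png

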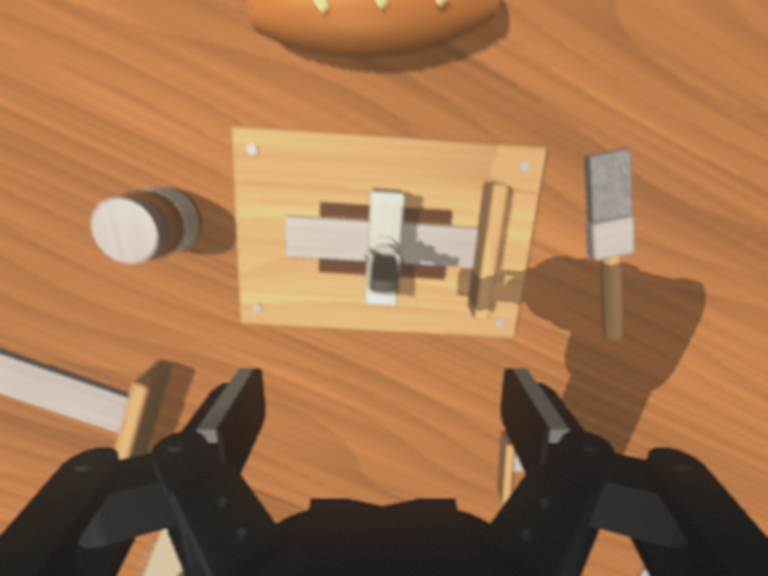

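In the tool's units: 1.632 rad / 3.1416 = 0.5195.

Call:
move_arm:
  plan:
    - {"turn":[0,0,0.5195],"fingers":0}
    - {"turn":[0,0,0.5195],"fingers":0}
    - {"turn":[0,0,0.5195],"fingers":0}
    - {"turn":[0,0,0.5195],"fingers":0}
    - {"turn":[0,0,0.5195],"fingers":0}
    - {"turn":[0,0,0.5195],"fingers":0}
    - {"turn":[0,0,0.5195],"fingers":0}
    - {"turn":[0,0,0.5195],"fingers":0}
    - {"turn":[0,0,0.5195],"fingers":0}
    - {"turn":[0,0,0.5195],"fingers":0}
    - {"turn":[0,0,0.5195],"fingers":0}
    - {"turn":[0,0,0.5195],"fingers":0}

```text
validation failed for argument at $.pl...
```

```bash
cat > look.py <<'E'
from h import *
import sys
o=get_obs(); c=camera("wrist"); P=wcloud(c,o)
R=Rn.from_quat(o["ee_rot"]).as_matrix()
print(o["clock"],o["position"].round(4),"psi",np.degrees(np.arctan2(R[1,0],R[0,0])).round(2),"q",o["joint_pos"].round(3),"v",abs(o["joint_velocities"]).max().round(3),"tq",o["torque"].round(3))
z=P[...,2]; near=np.hypot(P[...,0]-.56,P[...,1]-.0145)<.04
top=z[near].max()
q=P[near&(z>top-.008)]; r=cv2.minAreaRect((q[:,:2]*1000).astype(np.float32)); print("top",len(q),np.median(q[:,2]).round(4),r)
if len(sys.argv)>1: save(c,sys.argv[1],s=1.5)
np.savez("w.npz",P=P,color=c["color"])
E
python3 look.py w2.png
```

```text
1.7 [0.56   0.0204 0.2998] psi 25.56 q [ 0.391  0.214 -0.592  1.52   0.117  1.444 -1.33 ] v 0.083 tq [0.115 0.144 0.012]
top 3079 0.383 ((575.6181640625, 26.94710350036621), (10.719186782836914, 61.745296478271484), 24.619136810302734)
```

View pics/w2.png

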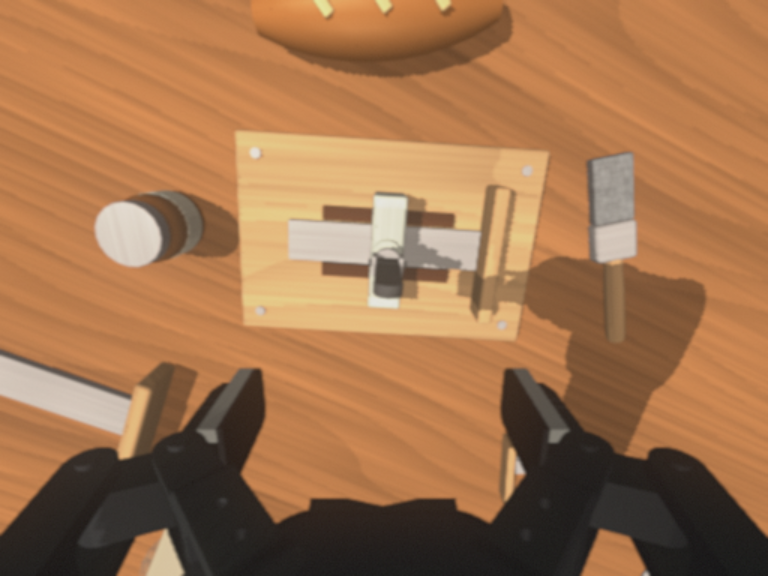

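In the tool's units: 1.632 rad / 3.1416 = 0.5195.

Call:
move_arm:
  plan:
    - {"delta_pos":[0,0,0],"turn":[0,0,0.5195],"fingers":0}
    - {"delta_pos":[0,0,0],"turn":[0,0,0.5195],"fingers":0}
    - {"delta_pos":[0,0,0],"turn":[0,0,0.5195],"fingers":0}
    - {"delta_pos":[0,0,0],"turn":[0,0,0.5195],"fingers":0}
    - {"delta_pos":[0,0,0],"turn":[0,0,0.5195],"fingers":0}
    - {"delta_pos":[0,0,0],"turn":[0,0,0.5195],"fingers":0}
    - {"delta_pos":[0,0,0],"turn":[0,0,0.5195],"fingers":0}
    - {"delta_pos":[0,0,0],"turn":[0,0,0.5195],"fingers":0}
    - {"delta_pos":[0,0,0],"turn":[0,0,0.5195],"fingers":0}
    - {"delta_pos":[0,0,0],"turn":[0,0,0.5195],"fingers":0}
    - {"delta_pos":[0,0,0],"turn":[0,0,0.5195],"fingers":0}
    - {"delta_pos":[0,0,0],"turn":[0,0,0.5195],"fingers":0}

```text
clock: 3.25
position: [0.5581, 0.0055, 0.2658]
ee_rot: [0.854, -0.52, -0.035, 0.019]
ft_force: [0.4, 0.4, -0.8]
grip_width: 0.999
grasp_force: 0.0
```

```bash
sed -i 's/<.04$/<.04; near\&=(z>.1)\&(z<.19)/' look.py; python3 look.py
```

```text
3.25 [0.5581 0.0055 0.2658] psi -62.74 q [-0.752  0.285  0.819  1.577 -0.208  1.451 -2.576] v 1.943 tq [ 0.003 -0.118  0.028]
top 204 0.179 ((561.0565185546875, 16.130706787109375), (9.016753196716309, 17.52644157409668), 22.30071258544922)
```

In the tool's units: -1.57 rad / 3.1416 = -0.4997.

Call:
move_arm:
  plan:
    - {"delta_pos":[0,0,0],"turn":[0,0,-0.4997],"fingers":0}
    - {"delta_pos":[0,0,0],"turn":[0,0,-0.4997],"fingers":0}
    - {"delta_pos":[0,0,0],"turn":[0,0,-0.4997],"fingers":0}
    - {"delta_pos":[0,0,0],"turn":[0,0,-0.4997],"fingers":0}
    - {"delta_pos":[0,0,0],"turn":[0,0,-0.4997],"fingers":0}
    - {"delta_pos":[0,0,0],"turn":[0,0,-0.4997],"fingers":0}
    - {"delta_pos":[0,0,0],"turn":[0,0,-0.4997],"fingers":0}
    - {"delta_pos":[0,0,0],"turn":[0,0,-0.4997],"fingers":0}
    - {"delta_pos":[0,0,0],"turn":[0,0,-0.4997],"fingers":0}
    - {"delta_pos":[0,0,0],"turn":[0,0,-0.4997],"fingers":0}
    - {"delta_pos":[0,0,0],"turn":[0,0,-0.4997],"fingers":0}
    - {"delta_pos":[0,0,0],"turn":[0,0,-0.4997],"fingers":0}

```text
clock: 4.8
position: [0.5587, 0.0069, 0.2663]
ee_rot: [0.971, 0.237, -0.037, -0.011]
ft_force: [-0.3, -0.1, -0.3]
grip_width: 0.996
grasp_force: 0.0
```

```bash
python3 look.py
```

```text
4.8 [0.5587 0.0069 0.2663] psi 27.53 q [-0.57   0.249  0.582  1.567 -0.141  1.446 -1.066] v 0.009 tq [ 0.018 -0.06  -0.031]
top 253 0.1788 ((560.6676025390625, 16.943466186523438), (9.262530326843262, 18.567100524902344), 22.22228240966797)
```

```bash
cat > go.py <<'E'
from h import *
import sys
x,y,z,psi=map(float,sys.argv[1:5]); o=get_obs(); R=Rn.from_quat(o["ee_rot"])
T=Rn.from_euler("z",psi,degrees=True)*Rn.from_euler("x",180,degrees=True)
print("d",R.inv().apply(np.array([x,y,z])-o["position"]).round(4),"turn",(R.inv()*T).as_rotvec().round(4))
E
python3 go.py .560 .0155 .30 112
```

```text
d [ 0.0028 -0.0083 -0.0337] turn [-0.0818  0.0258 -1.4745]
```

In the tool's units: -0.0337 m / 0.6 = -0.0562, -0.0083 m / 0.6 = -0.0138, -1.4745 rad / 3.1416 = -0.4693.

Call:
move_arm:
  plan:
    - {"delta_pos":[0.0047,-0.0138,-0.0562],"turn":[-0.026,0.0082,-0.4693],"fingers":0}
    - {"delta_pos":[0.0047,-0.0138,-0.0562],"turn":[-0.026,0.0082,-0.4693],"fingers":0}
    - {"delta_pos":[0.0047,-0.0138,-0.0562],"turn":[-0.026,0.0082,-0.4693],"fingers":0}
    - {"delta_pos":[0.0047,-0.0138,-0.0562],"turn":[-0.026,0.0082,-0.4693],"fingers":0}
    - {"delta_pos":[0.0047,-0.0138,-0.0562],"turn":[-0.026,0.0082,-0.4693],"fingers":0}
    - {"delta_pos":[0.0047,-0.0138,-0.0562],"turn":[-0.026,0.0082,-0.4693],"fingers":0}
    - {"delta_pos":[0.0047,-0.0138,-0.0562],"turn":[-0.026,0.0082,-0.4693],"fingers":0}
    - {"delta_pos":[0.0047,-0.0138,-0.0562],"turn":[-0.026,0.0082,-0.4693],"fingers":0}
    - {"delta_pos":[0.0047,-0.0138,-0.0562],"turn":[-0.026,0.0082,-0.4693],"fingers":0}
    - {"delta_pos":[0.0047,-0.0138,-0.0562],"turn":[-0.026,0.0082,-0.4693],"fingers":0}
    - {"delta_pos":[0.0047,-0.0138,-0.0562],"turn":[-0.026,0.0082,-0.4693],"fingers":0}
    - {"delta_pos":[0.0047,-0.0138,-0.0562],"turn":[-0.026,0.0082,-0.4693],"fingers":0}

```text
clock: 6.35
position: [0.5601, 0.0157, 0.2999]
ee_rot: [0.559, 0.829, -0.0, -0.0]
ft_force: [-1.1, -0.6, 0.2]
grip_width: 0.997
grasp_force: 0.0
```

```bash
python3 look.py w3.png; python3 go.py .5605 .016 .17 112
```

```text
6.35 [0.5601 0.0157 0.2999] psi 111.98 q [-0.481  0.162  0.425  1.567 -0.067  1.427  0.332] v 0.007 tq [-0.009  0.007 -0.038]
top 158 0.1792 ((559.9576416015625, 16.907135009765625), (7.899351119995117, 17.57620620727539), 21.779630661010742)
d [1.000e-04 6.000e-04 1.299e-01] turn [-0.0002 -0.     -0.0001]
```

View pics/w3.png

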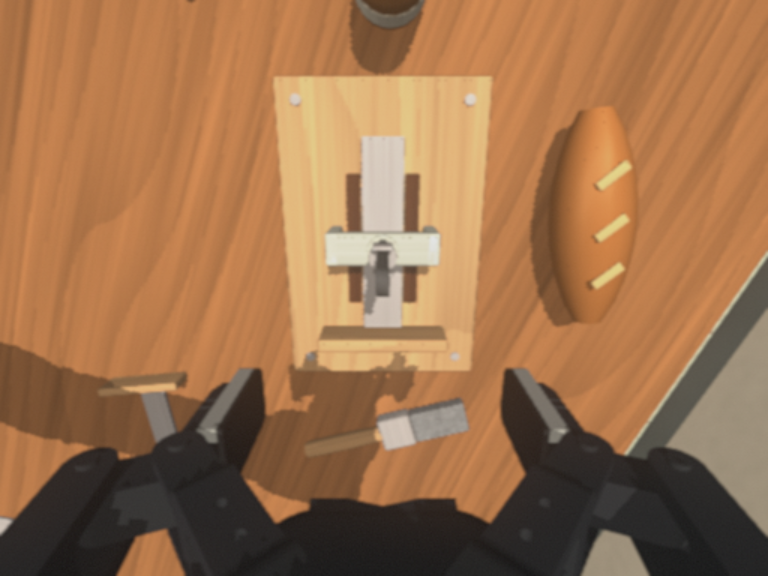

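In the tool's units: 0.158 m / 0.6 = 0.2633, 0.14 m / 0.6 = 0.2333.

Call:
move_arm:
  plan:
    - {"delta_pos":[0,0,0.0833],"turn":[0,0,0],"fingers":0}
    - {"delta_pos":[0,0,0.1667],"turn":[0,0,0],"fingers":0}
    - {"delta_pos":[0,0,0.2333],"turn":[0,0,0],"fingers":0}
    - {"delta_pos":[0,0,0.2633],"turn":[0,0,0],"fingers":0}
    - {"delta_pos":[0,0,0.2633],"turn":[0,0,0],"fingers":0}
    - {"delta_pos":[0,0,0.2633],"turn":[0,0,0],"fingers":0.6}
    - {"delta_pos":[0,0,0.2633],"turn":[0,0,0],"fingers":0.6}
    - {"delta_pos":[0,0,0.2633],"turn":[0,0,0],"fingers":0.6}
  force: 60

```text
clock: 7.4
position: [0.5605, 0.0157, 0.1428]
ee_rot: [0.559, 0.829, 0.001, 0.0]
ft_force: [0.3, -0.2, -0.6]
grip_width: 0.4
grasp_force: 0.0
```

```bash
python3 look.py
```

```text
7.4 [0.5605 0.0157 0.1428] psi 112.04 q [-0.459  0.276  0.408  1.779 -0.122  1.11   0.375] v 0.008 tq [-0.023 -0.035  0.039]
top 2637 0.1875 ((559.1531372070312, 16.37224578857422), (79.8311767578125, 25.18922233581543), 24.586467742919922)
```

Call:
move_arm:
  plan:
    - {"delta_pos":[0,0,0],"turn":[0,0,0],"fingers":1}
    - {"delta_pos":[0,0,0],"turn":[0,0,0],"fingers":1}
    - {"delta_pos":[0,0,0],"turn":[0,0,0],"fingers":1}
    - {"delta_pos":[0,0,0],"turn":[0,0,0],"fingers":1}
    - {"delta_pos":[0,0,0],"turn":[0,0,0],"fingers":1}
    - {"delta_pos":[0,0,0],"turn":[0,0,0],"fingers":1}
  force: 60

```text
clock: 8.2
position: [0.56, 0.0156, 0.1421]
ee_rot: [0.559, 0.829, 0.0, -0.0]
ft_force: [-2.2, 0.5, 5.3]
grip_width: 0.096
grasp_force: 60.4
```

```bash
cat > st.py <<'E'
from h import *
o=get_obs();R=Rn.from_quat(o["ee_rot"]).as_matrix()
print(o["clock"].round(2),o["position"].round(4),"psi",np.degrees(np.arctan2(R[1,0],R[0,0])).round(2),"tilt",R[:2,2].round(3),"j",o["joint_pos"].round(2),"F",o["ft_force"].round(2),"T",o["torque"].round(3),"g",o["grip_width"].round(3),o["grasp_force"].round(1))
E
python3 st.py
```

```text
Traceback (most recent call last):
  File "st.py", line 3, in <module>
    print(o["clock"].round(2),o["position"].round(4),"psi",np.degrees(np.arctan2(R[1,0],R[0,0])).round(2),"tilt",R[:2,2].round(3),"j",o["joint_pos"].round(2),"F",o["ft_force"].round(2),"T",o["torque"].round(3),"g",o["grip_width"].round(3),o["grasp_force"].round(1))
          ^^^^^^^^^^^^^^^^
AttributeError: 'float' object has no attribute 'round'
```

```bash
sed -i 's/o=get_obs();/o={k:np.asarray(v) for k,v in get_obs().items()};/' st.py; python3 st.py
```

```text
8.2 [0.56   0.0156 0.1421] psi 112.03 tilt [-0.  0.] j [-0.46  0.28  0.41  1.78 -0.12  1.11  0.37] F [-2.21  0.53  5.31] T [-0.098  0.629 -0.067] g 0.096 60.4
```

In the tool's units: 0.0048 m / 0.6 = 0.008, 0.0042 m / 0.6 = 0.007, 1.2 rad / 3.1416 = 0.382.

Call:
move_arm:
  plan:
    - {"delta_pos":[0,0,0.001],"turn":[0,0,0.0477],"fingers":1}
    - {"delta_pos":[0,0,0.002],"turn":[0,0,0.0955],"fingers":1}
    - {"delta_pos":[0,0,0.003],"turn":[0,0,0.1432],"fingers":1}
    - {"delta_pos":[0,0,0.004],"turn":[0,0,0.191],"fingers":1}
    - {"delta_pos":[0,0,0.005],"turn":[0,0,0.2387],"fingers":1}
    - {"delta_pos":[0,0,0.006],"turn":[0,0,0.2865],"fingers":1}
    - {"delta_pos":[0,0,0.007],"turn":[0,0,0.3342],"fingers":1}
    - {"delta_pos":[0,0,0.008],"turn":[0,0,0.382],"fingers":1}
    - {"delta_pos":[0,0,0.008],"turn":[0,0,0.382],"fingers":1}
    - {"delta_pos":[0,0,0.008],"turn":[0,0,0.382],"fingers":1}

```text
clock: 9.45
position: [0.5588, 0.0158, 0.1372]
ee_rot: [0.93, 0.369, -0.001, -0.001]
ft_force: [-9.4, 0.8, 10.5]
grip_width: 0.096
grasp_force: 61.4
```

```bash
python3 st.py
```

```text
9.45 [0.5588 0.0158 0.1372] psi 43.28 tilt [-0.003  0.001] j [-0.61  0.3   0.59  1.79 -0.19  1.11 -0.77] F [-9.36  0.81 10.5 ] T [ 0.184  2.217 -0.08 ] g 0.096 61.4
```

In the tool's units: -0.0011 m / 0.6 = -0.0018, -0.001 m / 0.6 = -0.0017, 0.2 rad / 3.1416 = 0.0637.

Call:
move_arm:
  plan:
    - {"delta_pos":[-0.0018,-0.0017,0.0008],"turn":[0,0,0.0318],"fingers":1}
    - {"delta_pos":[-0.0018,-0.0017,0.0013],"turn":[0,0,0.0637],"fingers":1}
    - {"delta_pos":[-0.0018,-0.0017,0.0013],"turn":[0,0,0.0637],"fingers":1}

```text
clock: 9.82
position: [0.5584, 0.016, 0.1365]
ee_rot: [0.962, 0.274, -0.0, -0.0]
ft_force: [-2.9, 1.6, 6.3]
grip_width: 0.098
grasp_force: 60.7
```

```bash
cat > tq.py <<'E'
from h import *
S=[]
for i in range(4): o=get_obs(); S.append(np.r_[o["ft_force"],o["torque"]]); camera("wrist")
S=np.array(S); print("mean",S.mean(0).round(3),"sd",S.std(0).round(3))
E
python3 st.py; python3 tq.py
```

```text
9.82 [0.5584 0.016  0.1365] psi 31.76 tilt [-0.     0.001] j [-0.63  0.3   0.62  1.8  -0.2   1.1  -0.96] F [-2.94  1.57  6.31] T [ 0.263  0.827 -0.081] g 0.098 60.7
mean [-3.174  1.222  6.394  0.26   0.867 -0.069] sd [0.471 0.37  0.175 0.014 0.032 0.011]
```

In the tool's units: 0.0008 m / 0.6 = 0.0013, 0.0004 m / 0.6 = 0.0007, 0.2 rad / 3.1416 = 0.0637.

Call:
move_arm:
  plan:
    - {"delta_pos":[0,0,0.0007],"turn":[0,0,0.0318],"fingers":1}
    - {"delta_pos":[0,0,0.0013],"turn":[0,0,0.0637],"fingers":1}
    - {"delta_pos":[0,0,0.0013],"turn":[0,0,0.0637],"fingers":1}

```text
clock: 10.4
position: [0.5583, 0.0162, 0.1356]
ee_rot: [0.984, 0.176, -0.0, -0.0]
ft_force: [-4.5, 1.2, 7.6]
grip_width: 0.093
grasp_force: 60.8
```

```bash
python3 st.py; python3 tq.py
```

```text
10.4 [0.5583 0.0162 0.1356] psi 20.31 tilt [-0.001  0.001] j [-0.66  0.31  0.65  1.8  -0.21  1.1  -1.15] F [-4.5   1.16  7.64] T [ 0.423  1.053 -0.102] g 0.093 60.8
mean [-4.456  1.36   6.801  0.391  1.023 -0.088] sd [0.355 0.54  0.525 0.031 0.022 0.026]
```

In the tool's units: 0.001 m / 0.6 = 0.0017, -0.0008 m / 0.6 = -0.0013, 0.2 rad / 3.1416 = 0.0637.

Call:
move_arm:
  plan:
    - {"delta_pos":[-0.0013,-0.0005,0.001],"turn":[0,0,0.0318],"fingers":1}
    - {"delta_pos":[-0.0013,-0.0005,0.0017],"turn":[0,0,0.0637],"fingers":1}
    - {"delta_pos":[-0.0013,-0.0005,0.0017],"turn":[0,0,0.0637],"fingers":1}

```text
clock: 10.98
position: [0.558, 0.0164, 0.1349]
ee_rot: [0.997, 0.077, 0.0, -0.0]
ft_force: [-1.0, 1.7, 6.3]
grip_width: 0.096
grasp_force: 60.7
```

```bash
python3 st.py; python3 tq.py
```

```text
10.98 [0.558  0.0164 0.1349] psi 8.86 tilt [0.001 0.001] j [-0.69  0.32  0.69  1.8  -0.22  1.1  -1.34] F [-1.03  1.74  6.26] T [ 0.541  0.412 -0.106] g 0.096 60.7
mean [-1.718  1.981  5.75   0.546  0.413 -0.086] sd [0.421 0.537 0.35  0.027 0.026 0.031]
```

In the tool's units: 0.001 m / 0.6 = 0.0017, 0.0006 m / 0.6 = 0.001, 0.2 rad / 3.1416 = 0.0637.

Call:
move_arm:
  plan:
    - {"delta_pos":[-0.0003,0.001,0.001],"turn":[0,0,0.0318],"fingers":1}
    - {"delta_pos":[-0.0003,0.001,0.0017],"turn":[0,0,0.0637],"fingers":1}
    - {"delta_pos":[-0.0003,0.001,0.0017],"turn":[0,0,0.0637],"fingers":1}

```text
clock: 11.55
position: [0.5581, 0.0166, 0.134]
ee_rot: [1.0, -0.022, 0.0, -0.001]
ft_force: [-2.6, 5.2, 7.8]
grip_width: 0.095
grasp_force: 60.9
```

```bash
python3 st.py; python3 tq.py
```

```text
11.55 [0.5581 0.0166 0.134 ] psi -2.56 tilt [0.001 0.002] j [-0.72  0.32  0.72  1.81 -0.24  1.1  -1.53] F [-2.62  5.17  7.83] T [ 1.044  0.565 -0.063] g 0.095 60.9
mean [-1.919  4.691  7.644  1.04   0.537 -0.065] sd [0.409 0.299 0.559 0.021 0.018 0.032]
```

In the tool's units: -0.0012 m / 0.6 = -0.002, 0.001 m / 0.6 = 0.0017, 0.2 rad / 3.1416 = 0.0637.

Call:
move_arm:
  plan:
    - {"delta_pos":[-0.0005,-0.002,0.001],"turn":[0,0,0.0318],"fingers":1}
    - {"delta_pos":[-0.0005,-0.002,0.0017],"turn":[0,0,0.0637],"fingers":1}
    - {"delta_pos":[-0.0005,-0.002,0.0017],"turn":[0,0,0.0637],"fingers":1}

```text
clock: 12.12
position: [0.5581, 0.017, 0.1332]
ee_rot: [0.992, -0.122, 0.001, -0.001]
ft_force: [-0.8, 1.5, 8.6]
grip_width: 0.099
grasp_force: 61.1
```

```bash
python3 st.py; python3 tq.py
```

```text
12.12 [0.5581 0.017  0.1332] psi -14.06 tilt [0.002 0.001] j [-0.75  0.33  0.76  1.81 -0.26  1.1  -1.72] F [-0.8   1.53  8.58] T [ 0.507  0.42  -0.106] g 0.099 61.1
mean [-1.422  1.966  8.529  0.512  0.397 -0.079] sd [0.476 0.43  0.241 0.023 0.043 0.024]
```

In the tool's units: 0.0006 m / 0.6 = 0.001, -0.0004 m / 0.6 = -0.0007, 0.2 rad / 3.1416 = 0.0637.

Call:
move_arm:
  plan:
    - {"delta_pos":[-0.0003,-0.0007,0.0005],"turn":[0,0,0.0318],"fingers":1}
    - {"delta_pos":[-0.0003,-0.0007,0.001],"turn":[0,0,0.0637],"fingers":1}
    - {"delta_pos":[-0.0003,-0.0007,0.001],"turn":[0,0,0.0637],"fingers":1}

```text
clock: 12.7
position: [0.558, 0.0173, 0.1325]
ee_rot: [0.975, -0.221, 0.001, -0.001]
ft_force: [0.5, 2.1, 7.3]
grip_width: 0.096
grasp_force: 60.7
```

```bash
python3 st.py; python3 tq.py
```

```text
12.7 [0.558  0.0173 0.1325] psi -25.52 tilt [0.002 0.001] j [-0.78  0.34  0.79  1.81 -0.27  1.1  -1.9 ] F [0.55 2.13 7.28] T [ 0.414  0.06  -0.08 ] g 0.096 60.7
mean [ 0.142  1.77   5.949  0.409  0.029 -0.058] sd [0.439 0.577 0.83  0.009 0.025 0.034]
```

In the tool's units: 0.0008 m / 0.6 = 0.0013, -0.0005 m / 0.6 = -0.0008, 0.2 rad / 3.1416 = 0.0637.

Call:
move_arm:
  plan:
    - {"delta_pos":[-0.0003,-0.0008,0.0007],"turn":[0,0,0.0318],"fingers":1}
    - {"delta_pos":[-0.0003,-0.0008,0.0013],"turn":[0,0,0.0637],"fingers":1}
    - {"delta_pos":[-0.0003,-0.0008,0.0013],"turn":[0,0,0.0637],"fingers":1}

```text
clock: 13.28
position: [0.5582, 0.0176, 0.1317]
ee_rot: [0.948, -0.317, 0.001, -0.0]
ft_force: [0.2, 1.3, 6.1]
grip_width: 0.097
grasp_force: 60.7
```

```bash
python3 st.py; python3 tq.py
```

```text
13.28 [0.5582 0.0176 0.1317] psi -36.99 tilt [0.002 0.   ] j [-0.8   0.36  0.83  1.81 -0.29  1.1  -2.09] F [0.2  1.28 6.12] T [ 0.261 -0.069 -0.076] g 0.097 60.7
mean [-0.163  1.618  5.506  0.226 -0.088 -0.066] sd [0.267 0.39  0.826 0.025 0.016 0.022]
```

In the tool's units: 0.0008 m / 0.6 = 0.0013, -0.0004 m / 0.6 = -0.0007, 0.2 rad / 3.1416 = 0.0637.

Call:
move_arm:
  plan:
    - {"delta_pos":[-0.0003,-0.0007,0.0007],"turn":[0,0,0.0318],"fingers":1}
    - {"delta_pos":[-0.0003,-0.0007,0.0013],"turn":[0,0,0.0637],"fingers":1}
    - {"delta_pos":[-0.0003,-0.0007,0.0013],"turn":[0,0,0.0637],"fingers":1}

```text
clock: 13.85
position: [0.5583, 0.0178, 0.1309]
ee_rot: [0.912, -0.41, 0.001, -0.0]
ft_force: [-0.4, 0.9, 5.1]
grip_width: 0.097
grasp_force: 60.7
```

```bash
python3 st.py; python3 tq.py
```

```text
13.85 [0.5583 0.0178 0.1309] psi -48.46 tilt [0.002 0.   ] j [-0.83  0.37  0.87  1.81 -0.31  1.1  -2.27] F [-0.4   0.92  5.1 ] T [ 0.05  -0.173 -0.056] g 0.097 60.7
mean [ 0.56   0.878  5.242  0.077 -0.176 -0.058] sd [0.583 0.325 0.283 0.026 0.034 0.007]
```

In the tool's units: -0.14 m / 0.6 = -0.2333, -0.1 m / 0.6 = -0.1667.

Call:
move_arm:
  plan:
    - {"delta_pos":[0,0,0],"turn":[0,0,0],"fingers":0.3}
    - {"delta_pos":[0,0,0],"turn":[0,0,0],"fingers":0.3}
    - {"delta_pos":[0,0,0],"turn":[0,0,0],"fingers":0.3}
    - {"delta_pos":[0,0,-0.0833],"turn":[0,0,0],"fingers":0.3}
    - {"delta_pos":[0,0,-0.1667],"turn":[0,0,0],"fingers":0.3}
    - {"delta_pos":[0,0,-0.2333],"turn":[0,0,0],"fingers":0.3}
    - {"delta_pos":[0,0,-0.2333],"turn":[0,0,0],"fingers":0.3}
    - {"delta_pos":[0,0,-0.2333],"turn":[0,0,0],"fingers":0.3}

```text
clock: 15.05
position: [0.557, 0.0177, 0.2696]
ee_rot: [0.912, -0.41, -0.0, 0.0]
ft_force: [0.1, 0.3, -0.7]
grip_width: 0.697
grasp_force: 0.0
```

```bash
python3 st.py; python3 tq.py; python3 look.py w4.png
```

```text
15.05 [0.557  0.0177 0.2696] psi -48.38 tilt [-0.001  0.   ] j [-0.91  0.22  0.94  1.64 -0.18  1.37 -2.36] F [ 0.12  0.28 -0.66] T [ 0.058 -0.042  0.001] g 0.697 0.0
mean [ 0.062 -0.175 -0.299 -0.004 -0.013  0.011] sd [0.467 0.365 0.525 0.037 0.017 0.014]
15.25 [0.5569 0.0176 0.2694] psi -48.39 q [-0.915  0.225  0.941  1.642 -0.185  1.371 -2.364] v 0.006 tq [-0.021 -0.012  0.031]
top 182 0.1682 ((561.4404296875, 16.691242218017578), (8.177587509155273, 18.169498443603516), 41.77061462402344)
```

View pics/w4.png

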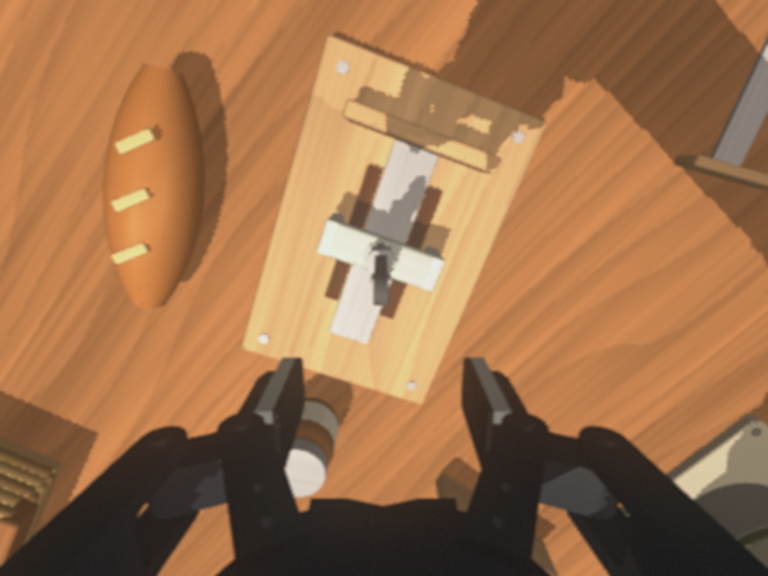

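In the tool's units: -1.8 rad / 3.1416 = -0.573.

Call:
move_arm:
  plan:
    - {"delta_pos":[0,0,0],"turn":[0,0,-0.0573],"fingers":0.3}
    - {"delta_pos":[0,0,0],"turn":[0,0,-0.1146],"fingers":0.3}
    - {"delta_pos":[0,0,0],"turn":[0,0,-0.1719],"fingers":0.3}
    - {"delta_pos":[0,0,0],"turn":[0,0,-0.2292],"fingers":0.3}
    - {"delta_pos":[0,0,0],"turn":[0,0,-0.2865],"fingers":0.3}
    - {"delta_pos":[0,0,0],"turn":[0,0,-0.3438],"fingers":0.3}
    - {"delta_pos":[0,0,0],"turn":[0,0,-0.4011],"fingers":0.3}
    - {"delta_pos":[0,0,0],"turn":[0,0,-0.4584],"fingers":0.3}
    - {"delta_pos":[0,0,0],"turn":[0,0,-0.5157],"fingers":0.3}
    - {"delta_pos":[0,0,0],"turn":[0,0,-0.573],"fingers":0.3}
    - {"delta_pos":[0,0,0],"turn":[0,0,-0.573],"fingers":0.3}
    - {"delta_pos":[0,0,0],"turn":[0,0,-0.573],"fingers":0.3}

```text
clock: 16.8
position: [0.5573, 0.0175, 0.2701]
ee_rot: [0.889, 0.458, -0.0, -0.0]
ft_force: [-0.4, -0.2, -0.3]
grip_width: 0.696
grasp_force: 0.0
```

```bash
python3 look.py; python3 go.py .558 .0173 .27 131.7
```

```text
16.8 [0.5573 0.0175 0.2701] psi 54.5 q [-0.724  0.187  0.702  1.633 -0.123  1.367 -0.624] v 0.012 tq [0.012 0.029 0.054]
top 214 0.1676 ((560.4727783203125, 16.922489166259766), (9.23388385772705, 18.409107208251953), 41.40467834472656)
d [0.0002 0.0007 0.0002] turn [-3.0000e-04  1.0000e-04 -1.3467e+00]
```

In the tool's units: 0.0014 m / 0.6 = 0.0023, 0.0007 m / 0.6 = 0.0012, -1.346 rad / 3.1416 = -0.4284.

Call:
move_arm:
  plan:
    - {"delta_pos":[0.0012,0.0023,0],"turn":[0,0,-0.0573],"fingers":0.3}
    - {"delta_pos":[0.0012,0.0023,0],"turn":[0,0,-0.1146],"fingers":0.3}
    - {"delta_pos":[0.0012,0.0023,0],"turn":[0,0,-0.1719],"fingers":0.3}
    - {"delta_pos":[0.0012,0.0023,0],"turn":[0,0,-0.2292],"fingers":0.3}
    - {"delta_pos":[0.0012,0.0023,0],"turn":[0,0,-0.2865],"fingers":0.3}
    - {"delta_pos":[0.0012,0.0023,0],"turn":[0,0,-0.3438],"fingers":0.3}
    - {"delta_pos":[0.0012,0.0023,0],"turn":[0,0,-0.4011],"fingers":0.3}
    - {"delta_pos":[0.0012,0.0023,0],"turn":[0,0,-0.4284],"fingers":0.3}
    - {"delta_pos":[0.0012,0.0023,0],"turn":[0,0,-0.4284],"fingers":0.3}
    - {"delta_pos":[0.0012,0.0023,0],"turn":[0,0,-0.4284],"fingers":0.3}

```text
clock: 18.1
position: [0.5589, 0.0173, 0.2703]
ee_rot: [0.409, 0.912, -0.0, -0.0]
ft_force: [-0.7, -0.4, -0.6]
grip_width: 0.701
grasp_force: 0.0
```

```bash
python3 look.py; python3 go.py .559 .0172 .131 131.7
```

```text
18.1 [0.5589 0.0173 0.2703] psi 131.69 q [-0.603  0.179  0.562  1.624 -0.097  1.367  0.699] v 0.012 tq [-0.005 -0.029 -0.03 ]
top 183 0.1681 ((559.871826171875, 17.073198318481445), (8.312658309936523, 17.01055335998535), 41.89994430541992)
d [-0.0002 -0.      0.1393] turn [-0.0001 -0.      0.0005]
```

In the tool's units: 0.1393 m / 0.6 = 0.2322, 0.13 m / 0.6 = 0.2167.

Call:
move_arm:
  plan:
    - {"delta_pos":[0,0,0.0833],"turn":[0,0,0],"fingers":0.3}
    - {"delta_pos":[0,0,0.1667],"turn":[0,0,0],"fingers":0.3}
    - {"delta_pos":[0,0,0.2167],"turn":[0,0,0],"fingers":0.3}
    - {"delta_pos":[0,0,0.2322],"turn":[0,0,0],"fingers":0.5}
    - {"delta_pos":[0,0,0.2322],"turn":[0,0,0],"fingers":0.7}
    - {"delta_pos":[0,0,0.2322],"turn":[0,0,0],"fingers":1}
    - {"delta_pos":[0,0,0.2322],"turn":[0,0,0],"fingers":1}
    - {"delta_pos":[0,0,0.2322],"turn":[0,0,0],"fingers":1}
    - {"delta_pos":[0,0,0.2322],"turn":[0,0,0],"fingers":1}
    - {"delta_pos":[0,0,0.2322],"turn":[0,0,0],"fingers":1}
  force: 60

```text
clock: 19.4
position: [0.5595, 0.0171, 0.1325]
ee_rot: [0.408, 0.913, 0.001, 0.001]
ft_force: [-3.3, -0.8, 7.3]
grip_width: 0.101
grasp_force: 60.0
```

```bash
python3 st.py; python3 tq.py
```

```text
19.4 [0.5595 0.0171 0.1325] psi 131.83 tilt [0.002 0.   ] j [-0.57  0.3   0.54  1.8  -0.17  1.09  0.76] F [-3.32 -0.77  7.28] T [-0.426  0.719 -0.06 ] g 0.101 60.0
mean [-3.433 -0.923  6.817 -0.38   0.737 -0.069] sd [0.092 0.424 0.495 0.033 0.012 0.017]
```

In the tool's units: 0.0005 m / 0.6 = 0.0008, -0.0004 m / 0.6 = -0.0007, 0.2 rad / 3.1416 = 0.0637.

Call:
move_arm:
  plan:
    - {"delta_pos":[0.0005,-0.0007,0.0003],"turn":[0,0,0.0318],"fingers":1}
    - {"delta_pos":[0.0005,-0.0007,0.0008],"turn":[0,0,0.0637],"fingers":1}
    - {"delta_pos":[0.0005,-0.0007,0.0008],"turn":[0,0,0.0637],"fingers":1}

```text
clock: 19.98
position: [0.5593, 0.0171, 0.1318]
ee_rot: [0.497, 0.868, 0.001, 0.001]
ft_force: [0.4, -1.4, 6.0]
grip_width: 0.099
grasp_force: 59.8
```

```bash
python3 st.py; python3 tq.py
```

```text
19.98 [0.5593 0.0171 0.1318] psi 120.42 tilt [0.002 0.   ] j [-0.6   0.3   0.57  1.8  -0.18  1.09  0.57] F [ 0.35 -1.44  5.98] T [-0.52  -0.085 -0.033] g 0.099 59.8
mean [-0.301 -2.003  6.252 -0.487 -0.058 -0.048] sd [0.448 0.398 0.545 0.038 0.027 0.036]
```

In the tool's units: 0.0008 m / 0.6 = 0.0013, 0.0004 m / 0.6 = 0.0007, 0.2 rad / 3.1416 = 0.0637.

Call:
move_arm:
  plan:
    - {"delta_pos":[0,0,0.0007],"turn":[0,0,0.0318],"fingers":1}
    - {"delta_pos":[0,0,0.0013],"turn":[0,0,0.0637],"fingers":1}
    - {"delta_pos":[0,0,0.0013],"turn":[0,0,0.0637],"fingers":1}

```text
clock: 20.55
position: [0.5594, 0.017, 0.1309]
ee_rot: [0.581, 0.814, 0.001, 0.001]
ft_force: [1.6, -1.4, 6.3]
grip_width: 0.097
grasp_force: 60.1
```

```bash
python3 st.py; python3 tq.py
```

```text
20.55 [0.5594 0.017  0.1309] psi 109.0 tilt [0.002 0.   ] j [-0.62  0.31  0.6   1.8  -0.2   1.09  0.38] F [ 1.57 -1.37  6.33] T [-0.531 -0.017 -0.076] g 0.097 60.1
mean [-0.234 -1.829  6.181 -0.492 -0.06  -0.073] sd [1.06  0.339 0.388 0.027 0.043 0.009]
```

In the tool's units: 0.0008 m / 0.6 = 0.0013, 0.0004 m / 0.6 = 0.0007, 0.2 rad / 3.1416 = 0.0637.

Call:
move_arm:
  plan:
    - {"delta_pos":[0,0,0.0007],"turn":[0,0,0.0318],"fingers":1}
    - {"delta_pos":[0,0,0.0013],"turn":[0,0,0.0637],"fingers":1}
    - {"delta_pos":[0,0,0.0013],"turn":[0,0,0.0637],"fingers":1}

```text
clock: 21.12
position: [0.5594, 0.017, 0.1303]
ee_rot: [0.659, 0.752, 0.001, 0.001]
ft_force: [-0.8, -1.1, 6.5]
grip_width: 0.092
grasp_force: 60.4
```

```bash
python3 st.py; python3 tq.py
```

```text
21.12 [0.5594 0.017  0.1303] psi 97.54 tilt [0.002 0.   ] j [-0.65  0.32  0.64  1.8  -0.21  1.09  0.19] F [-0.83 -1.14  6.48] T [-0.521  0.135 -0.026] g 0.092 60.4
mean [-0.244 -2.032  7.795 -0.496  0.103 -0.036] sd [0.363 0.662 0.798 0.021 0.02  0.02 ]
```

In the tool's units: 0.0008 m / 0.6 = 0.0013, 0.0004 m / 0.6 = 0.0007, 0.2 rad / 3.1416 = 0.0637.

Call:
move_arm:
  plan:
    - {"delta_pos":[0,0,0.0007],"turn":[0,0,0.0318],"fingers":1}
    - {"delta_pos":[0,0,0.0013],"turn":[0,0,0.0637],"fingers":1}
    - {"delta_pos":[0,0,0.0013],"turn":[0,0,0.0637],"fingers":1}

```text
clock: 21.7
position: [0.5595, 0.017, 0.1297]
ee_rot: [0.731, 0.683, 0.001, 0.001]
ft_force: [-1.5, -3.5, 10.9]
grip_width: 0.091
grasp_force: 60.6
```

```bash
python3 st.py; python3 tq.py
```

```text
21.7 [0.5595 0.017  0.1297] psi 86.09 tilt [0.003 0.   ] j [-0.68  0.32  0.67  1.81 -0.23  1.09  0.01] F [-1.49 -3.53 10.87] T [-0.599  0.325 -0.002] g 0.091 60.6
mean [-1.2260e+00 -2.6730e+00  1.0223e+01 -5.4600e-01  2.8400e-01  5.0000e-03] sd [0.269 0.615 0.401 0.031 0.026 0.027]
```

In the tool's units: 0.0003 m / 0.6 = 0.0005, 0.0002 m / 0.6 = 0.0003, 0.12 rad / 3.1416 = 0.0382.

Call:
move_arm:
  plan:
    - {"delta_pos":[0,0,0.0003],"turn":[0,0,0.0191],"fingers":1}
    - {"delta_pos":[0,0,0.0005],"turn":[0,0,0.0382],"fingers":1}

```text
clock: 22.15
position: [0.5595, 0.017, 0.1293]
ee_rot: [0.771, 0.637, 0.001, 0.001]
ft_force: [-1.1, -2.9, 8.8]
grip_width: 0.094
grasp_force: 60.5
```

```bash
python3 st.py; python3 tq.py;python3 st.py
```

```text
22.15 [0.5595 0.017  0.1293] psi 79.19 tilt [0.003 0.   ] j [-0.69  0.33  0.69  1.81 -0.23  1.09 -0.11] F [-1.12 -2.87  8.75] T [-0.564  0.185  0.301] g 0.094 60.5
mean [-0.877 -2.351  9.833 -0.546  0.219  0.122] sd [0.542 0.372 0.674 0.029 0.024 0.106]
22.35 [0.5595 0.017  0.1293] psi 79.29 tilt [0.003 0.   ] j [-0.69  0.33  0.69  1.81 -0.23  1.09 -0.11] F [-0.61 -1.08  9.34] T [-0.575  0.272  0.006] g 0.099 60.5
```

In the tool's units: 0.0001 m / 0.6 = 0.0002, 0.02 rad / 3.1416 = 0.0064.

Call:
move_arm:
  plan:
    - {"delta_pos":[0,0,0.0002],"turn":[0,0,0.0064],"fingers":1}

```text
clock: 22.48
position: [0.5595, 0.017, 0.1293]
ee_rot: [0.776, 0.63, 0.001, 0.001]
ft_force: [-1.3, -1.6, 9.7]
grip_width: 0.095
grasp_force: 60.6
```

```bash
python3 st.py; python3 - <<'E'
from h import *
for i in range(4): camera("wrist"); o=get_obs(); print(o["clock"],o["torque"].round(3)[2],o["tau"].round(3)[6])
E
```

```text
22.48 [0.5595 0.017  0.1293] psi 78.14 tilt [0.003 0.   ] j [-0.7   0.33  0.7   1.81 -0.24  1.09 -0.12] F [-1.3  -1.64  9.65] T [-0.517  0.286  0.147] g 0.095 60.6
22.525 0.143 0.1
22.575 0.123 -0.343
22.625 0.107 -0.185
22.675 0.069 -0.118
```

In the tool's units: 0.0001 m / 0.6 = 0.0002, 0.03 rad / 3.1416 = 0.0095.

Call:
move_arm:
  plan:
    - {"delta_pos":[0,0,0],"turn":[0,0,0.0048],"fingers":1}
    - {"delta_pos":[0,0,0.0002],"turn":[0,0,0.0095],"fingers":1}

```text
clock: 22.92
position: [0.5595, 0.017, 0.1292]
ee_rot: [0.786, 0.618, 0.001, 0.001]
ft_force: [-0.5, -3.1, 10.4]
grip_width: 0.099
grasp_force: 60.6
```

```bash
python3 st.py
```

```text
22.92 [0.5595 0.017  0.1292] psi 76.41 tilt [0.003 0.   ] j [-0.7   0.33  0.7   1.81 -0.24  1.09 -0.15] F [-0.51 -3.1  10.36] T [-0.507  0.27   0.127] g 0.099 60.6
```

```bash
python3 st.py; python3 - <<'E'
from h import *
c=camera("wrist"); save(c,"w5.png",(180,384,130,380),3)
E
python3 st.py
```

```text
22.92 [0.5595 0.017  0.1292] psi 76.41 tilt [0.003 0.   ] j [-0.7   0.33  0.7   1.81 -0.24  1.09 -0.15] F [-0.51 -3.1  10.36] T [-0.507  0.27   0.127] g 0.099 60.6
22.98 [0.5595 0.017  0.1291] psi 76.37 tilt [0.003 0.   ] j [-0.7   0.33  0.7   1.81 -0.24  1.09 -0.15] F [-0.68 -2.15  9.75] T [-0.564  0.27   0.125] g 0.101 60.6
```

View pics/w5.png

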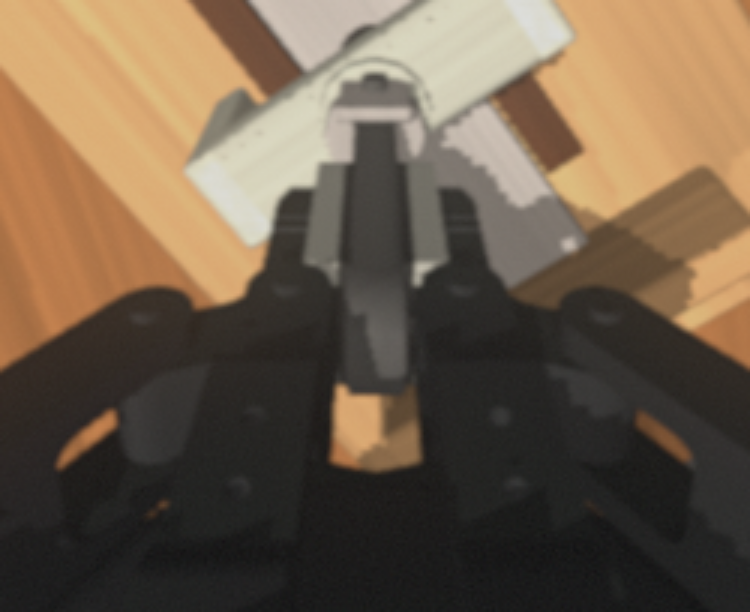

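```bash
python3 - <<'E'
from h import *
for i in range(6): camera("wrist"); o=get_obs(); print(round(o["clock"],3),o["torque"].round(3)[2],o["tau"].round(3)[6],o["joint_pos"][6].round(4))
E
```

```text
23.025 0.061 -0.29 -0.1519
23.075 0.128 -0.166 -0.1517
23.125 0.133 -0.115 -0.1516
23.175 0.078 -0.102 -0.1515
23.225 0.091 -0.099 -0.1516
23.275 0.092 -0.098 -0.1515
```

In the tool's units: 0.0002 m / 0.6 = 0.0003, 0.0001 m / 0.6 = 0.0002, 0.04 rad / 3.1416 = 0.0127.

Call:
move_arm:
  plan:
    - {"delta_pos":[0,0,0.0002],"turn":[0,0,0.0064],"fingers":1}
    - {"delta_pos":[0,0,0.0003],"turn":[0,0,0.0127],"fingers":1}

```text
clock: 23.52
position: [0.5595, 0.0169, 0.129]
ee_rot: [0.798, 0.603, 0.001, 0.001]
ft_force: [-1.5, -2.0, 11.2]
grip_width: 0.095
grasp_force: 60.8
```

```bash
cat > tr.py <<'E'
from h import *
L=[]
for i in range(6):
    o=get_obs(); L.append((round(o["torque"][2],3),round(o["tau"][6],3))); camera("wrist")
print(L,round(o["clock"],2),o["ft_force"].round(1))
E
python3 tr.py
```

```text
[(np.float64(0.164), np.float64(0.16)), (np.float64(0.192), np.float64(0.014)), (np.float64(0.152), np.float64(-0.379)), (np.float64(0.142), np.float64(-0.209)), (np.float64(0.131), np.float64(-0.14)), (np.float64(0.082), np.float64(-0.122))] 23.77 [-1.4 -2.5 10.4]
```

In the tool's units: 0.0002 m / 0.6 = 0.0003, 0.0001 m / 0.6 = 0.0002, 0.04 rad / 3.1416 = 0.0127.

Call:
move_arm:
  plan:
    - {"delta_pos":[0,0,0.0002],"turn":[0,0,0.0064],"fingers":1}
    - {"delta_pos":[0,0,0.0003],"turn":[0,0,0.0127],"fingers":1}

```text
clock: 24.08
position: [0.5595, 0.017, 0.1289]
ee_rot: [0.81, 0.587, 0.001, 0.001]
ft_force: [-2.2, -3.0, 12.0]
grip_width: 0.094
grasp_force: 60.9
```

```bash
python3 tr.py
```

```text
[(np.float64(0.121), np.float64(0.167)), (np.float64(0.138), np.float64(0.049)), (np.float64(0.079), np.float64(-0.357)), (np.float64(0.08), np.float64(-0.191)), (np.float64(0.053), np.float64(-0.123)), (np.float64(0.1), np.float64(-0.105))] 24.32 [-1.7 -2.1 11.3]
```

In the tool's units: 0.0002 m / 0.6 = 0.0003, 0.0001 m / 0.6 = 0.0002, 0.04 rad / 3.1416 = 0.0127.

Call:
move_arm:
  plan:
    - {"delta_pos":[0,0,0.0002],"turn":[0,0,0.0064],"fingers":1}
    - {"delta_pos":[0,0,0.0003],"turn":[0,0,0.0127],"fingers":1}
    - {"delta_pos":[0,0,0.0003],"turn":[0,0,0.0191],"fingers":1}

```text
clock: 24.75
position: [0.5595, 0.0169, 0.1287]
ee_rot: [0.827, 0.562, 0.001, 0.001]
ft_force: [-2.0, -1.8, 12.0]
grip_width: 0.097
grasp_force: 61.0
```

```bash
python3 tr.py
```

```text
[(np.float64(0.151), np.float64(0.127)), (np.float64(0.159), np.float64(-0.023)), (np.float64(0.171), np.float64(-0.41)), (np.float64(0.131), np.float64(-0.234)), (np.float64(0.104), np.float64(-0.165)), (np.float64(0.175), np.float64(-0.148))] 25.0 [-1.4 -2.8 12.2]
```

In the tool's units: 0.0002 m / 0.6 = 0.0003, 0.0001 m / 0.6 = 0.0002, 0.04 rad / 3.1416 = 0.0127.

Call:
move_arm:
  plan:
    - {"delta_pos":[0,0,0.0002],"turn":[0,0,0.0064],"fingers":1}
    - {"delta_pos":[0,0,0.0003],"turn":[0,0,0.0127],"fingers":1}
    - {"delta_pos":[0,0,0.0003],"turn":[0,0,0.0191],"fingers":1}

```text
clock: 25.42
position: [0.5595, 0.017, 0.1286]
ee_rot: [0.844, 0.537, 0.001, 0.001]
ft_force: [-1.8, -2.0, 12.0]
grip_width: 0.101
grasp_force: 61.0
```

```bash
python3 tr.py; python3 tr.py
```

```text
[(np.float64(0.144), np.float64(0.194)), (np.float64(0.197), np.float64(0.054)), (np.float64(0.132), np.float64(-0.35)), (np.float64(0.03), np.float64(-0.184)), (np.float64(0.092), np.float64(-0.116)), (np.float64(0.111), np.float64(-0.099))] 25.68 [-2.8 -3.1 12.8]
[(np.float64(0.091), np.float64(-0.095)), (np.float64(0.085), np.float64(-0.094)), (np.float64(0.094), np.float64(-0.094)), (np.float64(0.011), np.float64(-0.094)), (np.float64(0.065), np.float64(-0.094)), (np.float64(0.097), np.float64(-0.094))] 25.98 [-2.1 -2.  12.9]
```

```bash
python3 - <<'E'
from h import *
o=get_obs(); c=camera("wrist"); P=wcloud(c,o); R=Rn.from_quat(o["ee_rot"]).as_matrix()
T=(P-o["position"])@R   # tool coords
# lever front face: tool y |y|<3mm, tool x in 4..16mm
m=(abs(T[...,1])<.008)&(T[...,0]>-.02)&(T[...,0]<.022)&(P[...,2]>.1)&(P[...,2]<.185)
q=T[m]; z=P[m][:,2]
for a in np.arange(.10,.18,.005):
    s=(z>=a)&(z<a+.005)
    if s.sum()>3: print(a.round(3),s.sum(),np.median(q[s],0).round(4), np.polyfit(q[s][:,1],q[s][:,0],1).round(4))
print("max z",np.sort(z)[-10:].round(4))
E
```

```text
0.1 38 [0.0098 0.0014 0.0278] [0.0327 0.0098]
0.105 48 [0.01   0.0007 0.0209] [0.0288 0.0099]
0.11 50 [0.01   0.001  0.0161] [0.0256 0.0099]
0.115 58 [0.01   0.0008 0.0112] [-0.0044  0.01  ]
0.12 92 [0.0104 0.0002 0.0055] [-0.0535  0.0105]
0.125 132 [ 0.0108 -0.0003  0.001 ] [-0.0378  0.0107]
0.13 133 [ 0.0106 -0.0002 -0.004 ] [-0.0363  0.0106]
0.135 153 [ 0.0108  0.0003 -0.009 ] [-0.0325  0.0107]
0.14 181 [ 0.0106  0.0003 -0.0141] [-0.0408  0.0106]
0.145 193 [ 0.0106 -0.0001 -0.0191] [-0.0296  0.0107]
0.15 238 [ 0.0104 -0.     -0.0244] [-0.1932  0.009 ]
0.155 458 [ 0.0091  0.0011 -0.0274] [-0.1641  0.0066]
0.16 784 [ 0.0048  0.0005 -0.035 ] [-0.194   0.0039]
0.165 318 [ 0.0008 -0.0016 -0.0372] [-0.1871  0.0015]
0.17 138 [ 0.0118 -0.0055 -0.044 ] [-0.2669  0.006 ]
0.175 69 [ 0.0121 -0.0053 -0.0487] [-0.059   0.0113]
max z [0.1844 0.1845 0.1845 0.1845 0.1845 0.1846 0.1846 0.1846 0.1848 0.1849]
```

In the tool's units: -0.0028 m / 0.6 = -0.0047, -0.0024 m / 0.6 = -0.004, -0.7 rad / 3.1416 = -0.2228.

Call:
move_arm:
  plan:
    - {"delta_pos":[0,0,-0.0005],"turn":[0,0,-0.0318],"fingers":1}
    - {"delta_pos":[0,0,-0.0013],"turn":[0,0,-0.0637],"fingers":1}
    - {"delta_pos":[0,0,-0.002],"turn":[0,0,-0.0955],"fingers":1}
    - {"delta_pos":[0,0,-0.0027],"turn":[0,0,-0.1273],"fingers":1}
    - {"delta_pos":[0,0,-0.0033],"turn":[0,0,-0.1592],"fingers":1}
    - {"delta_pos":[0,0,-0.004],"turn":[0,0,-0.191],"fingers":1}
    - {"delta_pos":[0,0,-0.0047],"turn":[0,0,-0.2228],"fingers":1}

```text
clock: 26.95
position: [0.5594, 0.017, 0.1308]
ee_rot: [0.607, 0.795, 0.001, 0.001]
ft_force: [-0.3, -1.6, 4.4]
grip_width: 0.096
grasp_force: 59.9
```

```bash
python3 tr.py
```

```text
[(np.float64(-0.129), np.float64(-1.457)), (np.float64(0.04), np.float64(-1.252)), (np.float64(0.01), np.float64(1.496)), (np.float64(0.063), np.float64(0.56)), (np.float64(0.033), np.float64(0.137)), (np.float64(0.065), np.float64(0.016))] 27.2 [ 0.8 -2.3  6.8]
```

In the tool's units: 0.0002 m / 0.6 = 0.0003, 0.0001 m / 0.6 = 0.0002, 0.04 rad / 3.1416 = 0.0127.

Call:
move_arm:
  plan:
    - {"delta_pos":[0,0,0.0002],"turn":[0,0,0.0064],"fingers":1}
    - {"delta_pos":[0,0,0.0003],"turn":[0,0,0.0127],"fingers":1}
    - {"delta_pos":[0,0,0.0003],"turn":[0,0,0.0191],"fingers":1}

```text
clock: 27.62
position: [0.5594, 0.017, 0.1306]
ee_rot: [0.633, 0.774, 0.001, 0.001]
ft_force: [0.6, -2.5, 6.9]
grip_width: 0.099
grasp_force: 60.1
```

```bash
python3 tr.py
```

```text
[(np.float64(0.051), np.float64(0.258)), (np.float64(0.038), np.float64(0.154)), (np.float64(0.028), np.float64(-0.241)), (np.float64(-0.004), np.float64(-0.069)), (np.float64(-0.058), np.float64(-0.0)), (np.float64(-0.033), np.float64(0.018))] 27.88 [ 1.  -1.4  7. ]
```

In the tool's units: 0.0006 m / 0.6 = 0.001, 0.0005 m / 0.6 = 0.0008, 0.14 rad / 3.1416 = 0.0446.

Call:
move_arm:
  plan:
    - {"delta_pos":[0,0,0.0003],"turn":[0,0,0.0159],"fingers":1}
    - {"delta_pos":[0,0,0.0007],"turn":[0,0,0.0318],"fingers":1}
    - {"delta_pos":[0,0,0.0008],"turn":[0,0,0.0382],"fingers":1}
    - {"delta_pos":[0,0,0.001],"turn":[0,0,0.0446],"fingers":1}

```text
clock: 28.42
position: [0.5594, 0.017, 0.1301]
ee_rot: [0.686, 0.728, 0.001, 0.001]
ft_force: [1.3, -2.6, 8.4]
grip_width: 0.095
grasp_force: 60.3
```

```bash
python3 tr.py
```

```text
[(np.float64(0.081), np.float64(0.2)), (np.float64(0.102), np.float64(0.1)), (np.float64(0.074), np.float64(-0.294)), (np.float64(0.047), np.float64(-0.122)), (np.float64(0.037), np.float64(-0.054)), (np.float64(0.035), np.float64(-0.036))] 28.68 [-0.4 -1.9  8.3]
```

In the tool's units: 0.0006 m / 0.6 = 0.001, 0.0005 m / 0.6 = 0.0008, 0.14 rad / 3.1416 = 0.0446.

Call:
move_arm:
  plan:
    - {"delta_pos":[0,0,0.0003],"turn":[0,0,0.0159],"fingers":1}
    - {"delta_pos":[0,0,0.0007],"turn":[0,0,0.0318],"fingers":1}
    - {"delta_pos":[0,0,0.0008],"turn":[0,0,0.0382],"fingers":1}
    - {"delta_pos":[0,0,0.001],"turn":[0,0,0.0446],"fingers":1}

```text
clock: 29.22
position: [0.5594, 0.017, 0.1296]
ee_rot: [0.735, 0.678, 0.001, 0.001]
ft_force: [-0.9, -2.8, 9.6]
grip_width: 0.096
grasp_force: 60.6
```

```bash
python3 tr.py; python3 st.py
```

```text
[(np.float64(0.142), np.float64(0.143)), (np.float64(0.144), np.float64(0.09)), (np.float64(0.099), np.float64(-0.315)), (np.float64(0.041), np.float64(-0.147)), (np.float64(0.056), np.float64(-0.079)), (np.float64(0.054), np.float64(-0.061))] 29.48 [-0.9 -2.5 10.1]
29.52 [0.5595 0.017  0.1296] psi 85.45 tilt [0.002 0.   ] j [-0.68  0.32  0.67  1.81 -0.23  1.09 -0.01] F [-0.11 -1.44  9.77] T [-0.595  0.137  0.025] g 0.095 60.6
```

In the tool's units: 0.0005 m / 0.6 = 0.0008, 0.0004 m / 0.6 = 0.0007, 0.05 rad / 3.1416 = 0.0159.

Call:
move_arm:
  plan:
    - {"delta_pos":[0,0,0.0003],"turn":[0,0,0.0159],"fingers":1}
    - {"delta_pos":[0,0,0.0005],"turn":[0,0,0.0255],"fingers":1}
    - {"delta_pos":[0,0,0.0007],"turn":[0,0,0.0318],"fingers":1}
    - {"delta_pos":[0,0,0.0008],"turn":[0,0,0.0382],"fingers":1}

```text
clock: 30.02
position: [0.5595, 0.017, 0.1292]
ee_rot: [0.774, 0.633, 0.001, 0.001]
ft_force: [-0.6, -1.9, 11.7]
grip_width: 0.097
grasp_force: 60.9
```

```bash
python3 tr.py
```

```text
[(np.float64(0.204), np.float64(0.123)), (np.float64(0.181), np.float64(-0.018)), (np.float64(0.16), np.float64(-0.403)), (np.float64(0.066), np.float64(-0.226)), (np.float64(0.173), np.float64(-0.157)), (np.float64(0.133), np.float64(-0.14))] 30.27 [-1.3 -1.9 11.1]
```

In the tool's units: 0.0004 m / 0.6 = 0.0007, 0.0003 m / 0.6 = 0.0005, 0.08 rad / 3.1416 = 0.0255.

Call:
move_arm:
  plan:
    - {"delta_pos":[0,0,0.0002],"turn":[0,0,0.0064],"fingers":1}
    - {"delta_pos":[0,0,0.0003],"turn":[0,0,0.0127],"fingers":1}
    - {"delta_pos":[0,0,0.0005],"turn":[0,0,0.0191],"fingers":1}
    - {"delta_pos":[0,0,0.0007],"turn":[0,0,0.0255],"fingers":1}

```text
clock: 30.82
position: [0.5595, 0.017, 0.129]
ee_rot: [0.799, 0.602, 0.001, 0.001]
ft_force: [-1.4, -2.9, 13.3]
grip_width: 0.097
grasp_force: 61.1
```

```bash
python3 tr.py; python3 st.py
```

```text
[(np.float64(0.152), np.float64(0.149)), (np.float64(0.186), np.float64(0.002)), (np.float64(0.104), np.float64(-0.386)), (np.float64(0.097), np.float64(-0.211)), (np.float64(0.091), np.float64(-0.143)), (np.float64(0.104), np.float64(-0.125))] 31.07 [-1.2 -2.8 12.5]
31.12 [0.5595 0.017  0.129 ] psi 74.0 tilt [0.003 0.   ] j [-0.71  0.33  0.71  1.81 -0.24  1.09 -0.19] F [-1.47 -1.98 13.34] T [-0.615  0.427  0.173] g 0.096 61.1
```

In the tool's units: 0.0002 m / 0.6 = 0.0003, 0.0001 m / 0.6 = 0.0002, 0.04 rad / 3.1416 = 0.0127.

Call:
move_arm:
  plan:
    - {"delta_pos":[0,0,0],"turn":[0,0,0],"fingers":1}
    - {"delta_pos":[0,0,0],"turn":[0,0,0],"fingers":1}
    - {"delta_pos":[0,0,0.0002],"turn":[0,0,0.0064],"fingers":1}
    - {"delta_pos":[0,0,0.0003],"turn":[0,0,0.0127],"fingers":1}
  force: 115

```text
clock: 31.62
position: [0.5595, 0.017, 0.1289]
ee_rot: [0.811, 0.585, 0.001, 0.001]
ft_force: [-2.1, -2.6, 15.8]
grip_width: 0.088
grasp_force: 112.2
```

```bash
python3 tr.py; python3 - <<'E'
from h import *
o=get_obs(); c=camera("wrist"); save(c,"w6.png",(200,330,190,320),4.6)
E
python3 st.py
```

```text
[(np.float64(0.125), np.float64(0.191)), (np.float64(0.165), np.float64(0.065)), (np.float64(0.07), np.float64(-0.34)), (np.float64(0.097), np.float64(-0.174)), (np.float64(0.09), np.float64(-0.106)), (np.float64(0.055), np.float64(-0.088))] 31.88 [-2.7 -2.7 15. ]
31.98 [0.5596 0.017  0.129 ] psi 71.7 tilt [0.003 0.   ] j [-0.71  0.33  0.72  1.81 -0.24  1.09 -0.23] F [-2.1  -1.98 16.23] T [-0.591  0.598  0.093] g 0.092 112.2
```

View pics/w6.png

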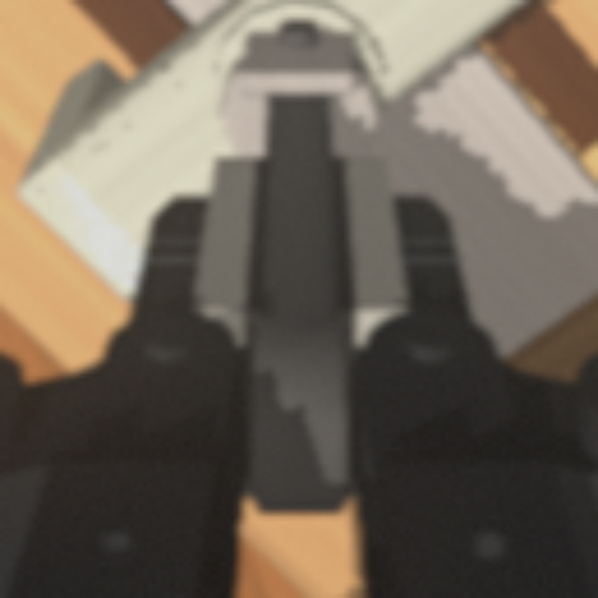

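In the tool's units: 0.0002 m / 0.6 = 0.0003, 0.0001 m / 0.6 = 0.0002, 0.04 rad / 3.1416 = 0.0127.

Call:
move_arm:
  plan:
    - {"delta_pos":[0,0,0.0002],"turn":[0,0,0.0127],"fingers":1}
    - {"delta_pos":[0,0,0.0003],"turn":[0,0,0.0255],"fingers":1}

```text
clock: 32.22
position: [0.5595, 0.0169, 0.1288]
ee_rot: [0.834, 0.552, 0.001, 0.001]
ft_force: [-2.4, -2.4, 14.7]
grip_width: 0.088
grasp_force: 112.4
```

```bash
python3 tr.py;  python3 tr.py; python3 st.py
```

```text
[(np.float64(0.353), np.float64(0.314)), (np.float64(0.035), np.float64(0.314)), (np.float64(0.045), np.float64(-0.482)), (np.float64(0.001), np.float64(-0.161)), (np.float64(-0.006), np.float64(-0.032)), (np.float64(0.009), np.float64(0.002))] 32.48 [-2.1 -1.8 16.2]
[(np.float64(-0.001), np.float64(0.01)), (np.float64(-0.02), np.float64(0.012)), (np.float64(0.04), np.float64(0.012)), (np.float64(-0.042), np.float64(0.012)), (np.float64(-0.008), np.float64(0.012)), (np.float64(-0.033), np.float64(0.012))] 32.77 [-2.  -3.4 14.4]
32.83 [0.5595 0.017  0.1287] psi 67.1 tilt [0.003 0.001] j [-0.72  0.34  0.73  1.81 -0.25  1.09 -0.3 ] F [-2.27 -3.37 14.35] T [-0.645  0.575 -0.021] g 0.091 112.2
```

In the tool's units: -0.085 m / 0.6 = -0.1417, 0.06 m / 0.6 = 0.1.

Call:
move_arm:
  plan:
    - {"delta_pos":[0,0,0],"turn":[0,0,0],"fingers":0.4}
    - {"delta_pos":[0,0,0],"turn":[0,0,0],"fingers":0.4}
    - {"delta_pos":[0,0,0],"turn":[0,0,0],"fingers":0.4}
    - {"delta_pos":[0,0,0],"turn":[0,0,0],"fingers":0.4}
    - {"delta_pos":[0,0,-0.075],"turn":[0,0,0],"fingers":0.4}
    - {"delta_pos":[0,0,-0.1417],"turn":[0,0,0],"fingers":0.4}
    - {"delta_pos":[0,0.05,-0.1417],"turn":[0,0,0],"fingers":1}
    - {"delta_pos":[0,0.1,-0.1417],"turn":[0,0,0],"fingers":1}
    - {"delta_pos":[0,0.1,-0.1417],"turn":[0,0,0],"fingers":1}
    - {"delta_pos":[0,0.1,-0.1417],"turn":[0,0,0],"fingers":1}
    - {"delta_pos":[0,0.1,-0.1417],"turn":[0,0,0],"fingers":1}
    - {"delta_pos":[0,0.1,-0.1417],"turn":[0,0,0],"fingers":1}
  force: 30

```text
clock: 34.33
position: [0.6134, -0.0056, 0.2121]
ee_rot: [0.833, 0.553, 0.0, -0.0]
ft_force: [0.3, -0.5, -0.7]
grip_width: 0.002
grasp_force: 0.0
```

```bash
python3 st.py; python3 look.py; cat > rel.py <<'E'
from h import *
# lever surface in guide-axis frame: u along fold dir 157deg, from scene camera; 
o=get_obs(); c=camera("wrist"); P=wcloud(c,o); a=np.radians(157.1); C=np.array([.5597,.0168])
d=P[...,:2]-C; u=d@[np.cos(a),np.sin(a)]; w=d@[-np.sin(a),np.cos(a)]; z=P[...,2]
m=(abs(w)<.009)&(abs(u)<.1)&(z>.078)&(z<.18)
q=np.c_[u[m],z[m]]
for lo in np.arange(-.09,.09,.01):
    s=(q[:,0]>=lo)&(q[:,0]<lo+.01)
    if s.sum()>3: print(lo.round(3),s.sum(),np.percentile(q[s][:,1],[5,50,95]).round(4))
t=np.array([o["position"][0]-C[0],o["position"][1]-C[1]]); print("tcp u",(t@[np.cos(a),np.sin(a)]).round(4),"w",(t@[-np.sin(a),np.cos(a)]).round(4),"z",o["position"][2].round(4),"F",o["ft_force"].round(1))
E
python3 rel.py
```

```text
34.33 [ 0.6134 -0.0056  0.2121] psi 67.15 tilt [0.    0.001] j [-0.65  0.39  0.76  1.57 -0.28  1.29 -0.25] F [ 0.3  -0.47 -0.66] T [-0.046  0.001 -0.013] g 0.002 0.0
34.325 [ 0.6134 -0.0056  0.2121] psi 67.15 q [-0.652  0.391  0.761  1.57  -0.277  1.292 -0.251] v 0.003 tq [-0.046  0.001 -0.013]
top 334 0.1636 ((561.033203125, 17.09153175354004), (18.53386688232422, 9.119863510131836), 69.52873992919922)
-0.02 34 [0.081  0.0851 0.0866]
-0.01 710 [0.0852 0.1389 0.1649]
-0.0 124 [0.096  0.1639 0.1656]
tcp u -0.0582 w -0.0003 z 0.2121 F [-0.2 -0.4 -0. ]
```

Call:
move_arm:
  plan:
    - {"delta_pos":[0,0,0.0667],"turn":[0,0,0],"fingers":1}
    - {"delta_pos":[0,0,0.1083],"turn":[0,0,0],"fingers":1}
    - {"delta_pos":[0,-0.0417,0.1083],"turn":[0,0,0],"fingers":1}
    - {"delta_pos":[0,-0.0617,0.1083],"turn":[0,0,0],"fingers":1}
    - {"delta_pos":[0,-0.0717,0.1083],"turn":[0,0,0],"fingers":1}
    - {"delta_pos":[0,-0.075,0.1083],"turn":[0,0,0],"fingers":1}
    - {"delta_pos":[0,-0.075,0.1083],"turn":[0,0,0],"fingers":1}

```text
clock: 35.3
position: [0.5729, 0.0115, 0.1475]
ee_rot: [0.833, 0.553, 0.001, 0.0]
ft_force: [1.8, -0.3, 1.0]
grip_width: 0.001
grasp_force: 0.6
```

```bash
python3 st.py; python3 rel.py
```

```text
35.3 [0.5729 0.0115 0.1475] psi 67.12 tilt [0.001 0.   ] j [-0.72  0.35  0.75  1.76 -0.26  1.14 -0.29] F [ 1.85 -0.31  1.02] T [-0.045 -0.249 -0.002] g 0.001 0.6
-0.04 26 [0.1781 0.1791 0.1798]
-0.03 324 [0.1459 0.158  0.168 ]
-0.02 335 [0.0849 0.1747 0.176 ]
-0.01 744 [0.0854 0.1459 0.1664]
-0.0 455 [0.0854 0.1636 0.1664]
0.01 9 [0.0847 0.0852 0.0862]
tcp u -0.0142 w -0.0002 z 0.1475 F [ 1.8 -0.3  1. ]
```

In the tool's units: -0.006 m / 0.6 = -0.01, -0.003 m / 0.6 = -0.005.

Call:
move_arm:
  plan:
    - {"delta_pos":[0,-0.005,0],"turn":[0,0,0],"fingers":1}
    - {"delta_pos":[0,-0.01,0],"turn":[0,0,0],"fingers":1}

```text
clock: 35.6
position: [0.5669, 0.0138, 0.1471]
ee_rot: [0.833, 0.553, 0.0, 0.0]
ft_force: [1.5, 0.7, 0.9]
grip_width: -0.001
grasp_force: 1.2
```

```bash
python3 st.py; python3 rel.py
```

```text
35.6 [0.5669 0.0138 0.1471] psi 67.11 tilt [ 0.001 -0.   ] j [-0.73  0.34  0.75  1.77 -0.25  1.13 -0.3 ] F [1.47 0.74 0.88] T [-0.019 -0.492  0.023] g -0.001 1.2
-0.03 151 [0.147  0.1614 0.1795]
-0.02 308 [0.0848 0.159  0.1751]
-0.01 643 [0.0851 0.1201 0.1751]
-0.0 660 [0.0972 0.158  0.1679]
0.01 311 [0.1578 0.1629 0.1647]
tcp u -0.0078 w -0.0 z 0.1471 F [1.5 0.7 0.9]
```

In the tool's units: -0.046 m / 0.6 = -0.0767, -0.0433 m / 0.6 = -0.0722.

Call:
move_arm:
  plan:
    - {"delta_pos":[0,-0.0167,0.0017],"turn":[0,0,0],"fingers":1}
    - {"delta_pos":[0,-0.0317,0.0067],"turn":[0,0,0],"fingers":1}
    - {"delta_pos":[0,-0.0417,0.0117],"turn":[0,0,0],"fingers":1}
    - {"delta_pos":[0,-0.05,0.0183],"turn":[0,0,0],"fingers":1}
    - {"delta_pos":[0,-0.0583,0.0267],"turn":[0,0,0],"fingers":1}
    - {"delta_pos":[0,-0.065,0.035],"turn":[0,0,0],"fingers":1}
    - {"delta_pos":[0,-0.0722,0.0473],"turn":[0,0,0],"fingers":1}
    - {"delta_pos":[0,-0.0767,0.061],"turn":[0,0,0],"fingers":1}

```text
clock: 36.65
position: [0.5238, 0.032, 0.1097]
ee_rot: [0.833, 0.553, -0.0, -0.0]
ft_force: [-0.7, -0.1, 3.0]
grip_width: 0.004
grasp_force: 1.6
```

```bash
python3 st.py; python3 rel.py
```

```text
36.65 [0.5238 0.032  0.1097] psi 67.13 tilt [-0.001  0.   ] j [-0.8   0.28  0.75  1.91 -0.22  1.03 -0.35] F [-0.72 -0.08  3.05] T [0.091 0.136 0.019] g 0.004 1.6
-0.02 31 [0.0845 0.0854 0.0861]
-0.01 981 [0.0857 0.1755 0.1793]
-0.0 2258 [0.0926 0.1639 0.174 ]
0.01 1259 [0.0933 0.1545 0.159 ]
0.02 609 [0.0951 0.1128 0.1475]
0.03 641 [0.1122 0.1376 0.164 ]
0.04 543 [0.0994 0.1264 0.1655]
0.05 801 [0.1002 0.1167 0.1553]
0.06 1523 [0.1018 0.1558 0.1648]
0.07 2234 [0.1034 0.1718 0.1781]
0.08 25 [0.1735 0.1792 0.1799]
tcp u 0.039 w -0.0 z 0.1097 F [-0.7 -0.1  3. ]
```

In the tool's units: 0.009 m / 0.6 = 0.015, 0.008 m / 0.6 = 0.0133.

Call:
move_arm:
  plan:
    - {"delta_pos":[0,-0.0033,0.005],"turn":[0,0,0],"fingers":1}
    - {"delta_pos":[0,-0.005,0.01],"turn":[0,0,0],"fingers":1}
    - {"delta_pos":[0,-0.0067,0.0133],"turn":[0,0,0],"fingers":1}
    - {"delta_pos":[0,-0.0067,0.015],"turn":[0,0,0],"fingers":1}
    - {"delta_pos":[0,-0.0067,0.015],"turn":[0,0,0],"fingers":1}

```text
clock: 37.33
position: [0.5211, 0.0332, 0.1021]
ee_rot: [0.833, 0.553, 0.0, 0.0]
ft_force: [-0.9, -1.3, 10.2]
grip_width: 0.004
grasp_force: 5.3
```

```bash
python3 st.py; python3 rel.py|grep -E "^0.0[67]"
```

```text
37.33 [0.5211 0.0332 0.1021] psi 67.11 tilt [0.001 0.   ] j [-0.8   0.28  0.74  1.93 -0.23  1.01 -0.35] F [-0.91 -1.25 10.18] T [-0.232  0.183 -0.055] g 0.004 5.3
0.06 1361 [0.0913 0.1476 0.1531]
0.07 2373 [0.0915 0.1621 0.1698]
```

In the tool's units: 0.002 m / 0.6 = 0.0033, 0.001 m / 0.6 = 0.0017.

Call:
move_arm:
  plan:
    - {"delta_pos":[0,0,0.0017],"turn":[0,0,0],"fingers":1}
    - {"delta_pos":[0,0,0.0033],"turn":[0,0,0],"fingers":1}
    - {"delta_pos":[0,0,0.0033],"turn":[0,0,0],"fingers":1}

```text
clock: 37.75
position: [0.5213, 0.0334, 0.1011]
ee_rot: [0.833, 0.553, 0.001, -0.0]
ft_force: [-6.1, -0.2, 24.4]
grip_width: -0.001
grasp_force: 12.2
```

```bash
python3 st.py; python3 rel.py|grep -E "^0.0[1267]"
```

```text
37.75 [0.5213 0.0334 0.1011] psi 67.1 tilt [0.001 0.002] j [-0.8   0.29  0.74  1.93 -0.23  1.01 -0.35] F [-6.12 -0.17 24.4 ] T [-0.115  1.355  0.005] g -0.001 12.2
0.01 1414 [0.0908 0.147  0.1539]
0.02 692 [0.091  0.1069 0.1451]
0.06 1348 [0.091  0.1467 0.1521]
0.07 2344 [0.0914 0.1613 0.1725]
```

In the tool's units: -0.2 m / 0.6 = -0.3333, -0.17 m / 0.6 = -0.2833.

Call:
move_arm:
  plan:
    - {"delta_pos":[0,0,-0.0167],"turn":[0,0,0],"fingers":1}
    - {"delta_pos":[0,0,-0.1],"turn":[0,0,0],"fingers":1}
    - {"delta_pos":[0,0.05,-0.1833],"turn":[0,0,0],"fingers":1}
    - {"delta_pos":[0,0.0833,-0.2833],"turn":[0,0,0],"fingers":1}
    - {"delta_pos":[0,0.0833,-0.3333],"turn":[0,0,0],"fingers":1}
    - {"delta_pos":[0,0.0833,-0.3333],"turn":[0,0,0],"fingers":1}
    - {"delta_pos":[0,0.0833,-0.3333],"turn":[0,0,0],"fingers":1}

```text
clock: 38.67
position: [0.566, 0.0141, 0.2983]
ee_rot: [0.833, 0.553, -0.001, -0.001]
ft_force: [-0.0, -1.0, -1.5]
grip_width: -0.0
grasp_force: 0.0
```

```bash
python3 st.py; python3 rel.py; python3 - <<'E'
from h import *
save(camera("wrist"),"w7.png",s=1.5)
E
```

```text
38.67 [0.566  0.0141 0.2983] psi 67.14 tilt [-0.002  0.   ] j [-0.79  0.21  0.81  1.57 -0.15  1.43 -0.37] F [-0.03 -0.96 -1.48] T [-0.012  0.01  -0.032] g -0.0 0.0
-0.02 14 [0.0814 0.0853 0.0865]
-0.01 110 [0.0847 0.0896 0.0952]
-0.0 113 [0.0909 0.0921 0.0941]
0.01 114 [0.0901 0.0919 0.0932]
0.02 107 [0.0909 0.0921 0.0933]
0.03 107 [0.0907 0.0922 0.0933]
0.04 110 [0.0908 0.092  0.0933]
0.05 112 [0.0909 0.0919 0.0932]
0.06 110 [0.0907 0.092  0.0933]
0.07 59 [0.0905 0.0922 0.0932]
tcp u -0.0069 w 0.0 z 0.2983 F [-0.  -1.  -1.5]
```

View pics/w7.png

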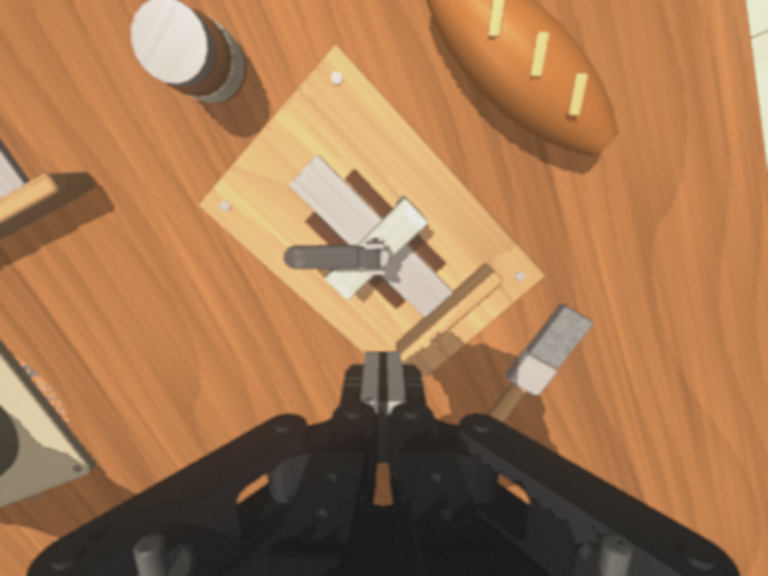

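The lever lies flat and level, running from (290,257) to (380,257). The stop, loaf, jar and brush are where they were. Handing in.

```bash
python3 -c "
from workcell import hand_in
print(hand_in())"
```

```text
the job is handed in; nothing more can be done
None
```

I handed the job in at about 39 s: the bolt is turned down about 3.9 rad, the lever is folded flat and released, and nothing else looks disturbed. Snugness is my best estimate, since bolt torque read 0.15–0.2 N m in slow turning, with stick peaks up to 0.35, and I backed it off once to check.

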